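# Fetch the ointment from behind the bottles

## Task

The small white ointment bottle stands at the back of the blue supply tray, behind the spray bottle and the water bottle. First move both of those out of the way and stand them upright on the green mat; while they wait there, set the ointment bottle upright in the yellow ring of the steel dressing tray. Then stand the spray and the water bottle back in the supply tray, each in the place where it stood at the start, and leave the swabs and the steel cup alone.

Things in the scene. Friction and masses are not known exactly. Their poses are not given: they have to be found in the camera images.
- skin_spray: white pump spray bottle with blue label and blue pump head, round, 44 mm in diameter, 136 mm high, 0.12 kg; stands in one of the two front places of the supply tray (which one varies); its slightly uneven foot lets it lean by up to 3 degrees. Body 44 mm wide up to 104 mm, neck 24 mm wide from 104 to 117 mm, pump head 18 mm wide from 117 to 136 mm. Origin: centre of the underside, z up along the bottle.
- water_bottle: clear whitish half-litre water bottle with light blue screw cap (fixed shut), round, 63 mm in diameter, 202 mm high, 0.3 kg; stands in the other front place. Body 62 mm wide up to 157 mm; the cap is 32 mm wide, from 184 to 202 mm high, and can be gripped to lift the bottle. Origin: centre of the underside, z up along the bottle.
- ointment_bottle: small plain white ointment bottle, round, 30 mm in diameter up to 40 mm, cap 24 mm wide from 40 to 55 mm, 55 mm high, 0.045 kg; stands at the back (+x side) of the supply tray, close behind the two tall bottles, which leave a gripper little room. Origin: centre of the underside, z up.
- supply_tray: fixed shallow blue tray, 145 x 200 mm (its x, y), floor 10 mm above the table, rim 16 mm high and 3 mm thick, with three thin white circles on the floor: two front places at (-30, +50) and (-30, -50) mm and the back place at (+30, 0) mm in its frame. Bottles stand within 2 mm of these. Origin: centre of the underside; x points to its back, away from the robot.
- side_mat: fixed flat green mat, 175 x 110 mm (its x, y), 8 mm thick, with two thin white lines along its long edges: the side area. Origin: centre of the underside; x along its long side.
- dressing_tray: fixed shallow steel tray, 165 x 100 mm (its x, y), floor 8 mm above the table, rim 16 mm high and 2 mm thick. At its -x end (towards the robot) it has the yellow ring, at its +x end the swabs lie. It and the green mat lie side by side to the right of the supply tray; which is nearer varies. Origin: centre of the underside; x along its long side.
- socket (a point): centre of the yellow ring on the dressing tray's floor (8 mm above the tray's underside, 45 mm from its origin towards -x). The ring is 47 mm wide inside, 53 mm outside, and stands 10 mm above that floor; the ointment bottle stands inside it on the tray's floor.
- swab_stack: white stack of gauze swabs, 46 x 60 x 28 mm, lying on the dressing tray 45 mm to the +x side of its centre, 90 mm from the ring's centre; loose, not to be disturbed. Origin: centre of the underside.
- steel_cup: small open steel cup, 66 mm in diameter, 42 mm high, standing to the left of the supply tray; loose, not to be disturbed. Origin: centre of the underside.

How it is judged (in metres and radians):
On the way, in this order (a step that is already met when the one before it is completed fails the run):
1. the spray and the water bottle both stand upright and released on the green mat, the ointment bottle still stands in its place (x of skin_spray in the frame of side_mat between -0.0875 and 0.0875 m and y of skin_spray in the frame of side_mat between -0.055 and 0.055 m and z of skin_spray in the frame of side_mat between 0.003 and 0.014 m and angle between each of skin_spray, water_bottle's own z axis and vertical below 0.2 rad and linear speed of each of skin_spray, water_bottle below 0.03 m/s and contact force between the fingers and skin_spray below 0.2 N and x of water_bottle in the frame of side_mat between -0.0875 and 0.0875 m and y of water_bottle in the frame of side_mat between -0.055 and 0.055 m and z of water_bottle in the frame of side_mat between 0.003 and 0.014 m and contact force between the fingers and water_bottle below 0.2 N and distance of ointment_bottle from where it was at the start of the episode below 0.03 m), for 0.2 s.
2. the ointment bottle stands released in the yellow ring while both bottles still wait on the mat (horizontal distance between ointment_bottle and socket below 0.011 m and z of ointment_bottle in the frame of socket between -0.004 and 0.004 m and angle between each of ointment_bottle, skin_spray, water_bottle's own z axis and vertical below 0.2 rad and linear speed of each of ointment_bottle, skin_spray, water_bottle below 0.03 m/s and contact force between the fingers and ointment_bottle below 0.2 N and x of skin_spray in the frame of side_mat between -0.0875 and 0.0875 m and y of skin_spray in the frame of side_mat between -0.055 and 0.055 m and z of skin_spray in the frame of side_mat between 0.003 and 0.014 m and contact force between the fingers and skin_spray below 0.2 N and x of water_bottle in the frame of side_mat between -0.0875 and 0.0875 m and y of water_bottle in the frame of side_mat between -0.055 and 0.055 m and z of water_bottle in the frame of side_mat between 0.003 and 0.014 m and contact force between the fingers and water_bottle below 0.2 N), for 0.2 s.
At the end, for the whole second after the job is handed in: The ointment bottle stands upright and released in the yellow ring (centre within 11 mm, on the tray's floor within 4 mm); the spray and the water bottle each stand upright (within 0.2 rad), released and at rest within 15 mm of where they stood at the start (horizontal distance between ointment_bottle and socket below 0.011 m and z of ointment_bottle in the frame of socket between -0.004 and 0.004 m and angle between each of ointment_bottle, skin_spray, water_bottle's own z axis and vertical below 0.2 rad and linear speed of each of ointment_bottle, skin_spray, water_bottle below 0.03 m/s and contact force between the fingers and ointment_bottle below 0.2 N and distance of each of skin_spray, water_bottle from where it was at the start of the episode below 0.015 m and contact force between the fingers and skin_spray below 0.2 N and contact force between the fingers and water_bottle below 0.2 N); the robot touches nothing.
It fails at once if the swabs are moved by more than 20 mm (distance of swab_stack from where it was at the start of the episode above 0.02 m).
It fails at once if the steel cup is moved by more than 20 mm (distance of steel_cup from where it was at the start of the episode above 0.02 m).
It fails at once if a bottle is tipped over (angle between any of skin_spray, water_bottle, ointment_bottle's own z axis and vertical above 0.6 rad).
It also fails if it takes over 122 s, if anything falls off the work surface, if the arm or the gripper's body presses on something with over 40 N, if the wrist force passes 120 N, or if a joint passes its speed limit or range.

## Robot

A 6-joint arm with a two-finger parallel gripper is mounted at the origin on the work surface; the furniture and walls round the work are solid. World frame = base frame: x ahead of the robot, y to its left, z up, the work surface at z = 0. Lengths are in mm, angles in rad, forces in N, time in s.
With the tool pointing down it reaches from about 275 to 750 mm from the base axis. Payload 10.2 kg.
Tool frame: the origin (TCP) lies at the very end of the fingers, on their centre line; the grasp point (between the pads) lies 19 mm behind it; z points along the fingers, x is the direction in which the jaws open and shut, and the axes are right-handed (so a half turn about z gives the same grasp; the last joint's range is limited). The gripper opens to 85 mm and grips with 20 to 120 N. Pads are 22 mm wide; open, the fingers measure 114 mm over their backs; the gripper's body (76 mm by 85 mm) begins 54 mm behind the grasp point. The pads swing forward as they close: fully open they stand 13 mm farther back than shut.
Start: joints at [1.031, 0.313, 1.498, -0, 1.331, -0.223], TCP at [163.565, 498.876, 231.294] pointing down, gripper open.
Joint ranges: [-2.94, 2.94], [-0.97, 2.17], [0.19, 2.56], [-1.23, 4.37], [0.02, 3.11], [-2.88, 2.88]. Speed limits (rad/s): [2.39, 2.39, 3.01, 3.14, 3.14, 3.14].

## Interface

Orientations are given as a unit quaternion [w, x, y, z].
In Python, from rig import ctrl, cams gives the robot as it stands.
- The arm moves only by the tool play_rows, never from a script. Its argument "steps" is a list of rows, each a list of 2 entries, a list of its own where there are three numbers: the shift along the tool's x, y, z normalised to -1 to 1, where 1 is 0.75 m, then the turn, a rotation vector about the tool's x, y, z normalised to -1 to 1, where 1 is 45 degrees. A call has 1 to 20 rows; each row shifts and turns the commanded pose from where the row before left it, along the tool's axes as they then stand; what a row does not reach is not made up. A row lasts 1/10 s, in which the tool goes at most 50 mm and 8.59 degrees, less where a joint would pass 70% of its speed; a pose out of reach is approached as far as the arm can. A call with a number of a shift or a turn outside -1 to 1 is refused whole. A call with a gripper value outside its range is refused whole. "grip" is the closure, from 0 (fully open) to 1 (shut), set as the call begins (left out, the last holds). The fingers move at their own pace and stop on an object; "squeeze" is the grip in N (left out, the last holds). Time passes only in rows, so rows that do not move let the fingers close. It gives the time, the measured TCP pose, the force and the opening at its end, in the units of the state.
- ctrl.sense(): the state, without advancing time (a new reading comes with each control period).
- cams.capture(name): name is "scene" or "top" or "wrist"; returns the picture (384x512x3 uint8, red, green, blue); there is no depth.
- cams.camera_info(name): a dict with "fx", "fy", "cx", "cy" (pixels), "xyz" and "attitude" of the camera in the world. Camera axes: x right, y up, looking along -z (the intrinsics and any distortion apply to the point x, -y, -z); pixel columns grow to the right and rows downward; lengths in mm; the calibration is good to about 2 mm. A picture is of the moment at which its call begins: read the wrist's pose just before it. camera_info takes no time and is no camera call; for the wrist camera it gives the pose at the moment of the call.
- ctrl.finish_job(): hands the job in, once; it reports no verdict.
Trained networks look in the newest picture that a camera, given by its name, has taken for a name from the list of things; names that differ only in an ending like _2 or _b are one class to them, and where a whole thing is asked for, a point or a joint stands for the part that bears it (a point fixed in the world has none). Each returns a list of dicts, best first, with "p" (0 to 1); they miss things now and then, are a little off and sometimes report something else, mostly with a low value. They report only what shows in the picture. A call takes as long as a camera call.
- cams.search_frame(camera, thing): "rect" ([centre column, centre row, width, height] in pixels, round what is visible of it).
- cams.tip_of(camera, thing): "pixel" ([column, row] in pixels: a listed point, or the origin of a listed thing).
The state is a dict: "time_s": time; "joints": joint angles; "dq": joint speeds; "tau": joint torques, N m; "eef_pos": TCP position; "ee_rot": TCP orientation; "force": force on the tool from outside, world axes, zero at the start; "wrist_torque": the same for the moment, N m; "grip_width": opening from 0.0 (shut) to 1.0 (fully open).
Only numpy, scipy, OpenCV 4.12 (cv2) and the standard library are available. Lean on these libraries where they do the work, as an engineer would, in place of code of your own. Each camera call takes 0.05 s, during which the arm holds its last target.

## Working session

There is one attempt and no reset: what is moved stays moved. The work goes in short steps, Python scripts to look and compute and a tool call to move; the robot and the scene stay as the last step left them, time stands still between calls to the robot, and variables do not carry over. Pictures are saved under pics/ and viewed, and the job is handed in when it is done.

Besides the shell and the picture viewer there is one more tool, called as name(argument=value, ...), one argument or row to a line, values as JSON. play_rows: Moves the arm, as the interface text tells. Its arguments: {"type":"object","properties":{"steps":{"type":"array"},"grip":{"type":"number"},"squeeze":{"type":"number"}},"required":["steps"]}

```bash
mkdir -p pics; ls
cat > h.py <<'E'
import numpy as np, cv2
from rig import ctrl, cams
from scipy.spatial.transform import Rotation as R
def save(cam,fn):
    im=cams.capture(cam); cv2.imwrite('pics/'+fn,im[:,:,::-1]); return im
def ray(ci,px):
    q=ci['attitude']; 
    Rm=R.from_quat([q[1],q[2],q[3],q[0]]) if len(q)==4 else R.from_matrix(q)
    d=np.array([(px[0]-ci['cx'])/ci['fx'],-(px[1]-ci['cy'])/ci['fy'],-1.])
    return np.array(ci['xyz'],float),Rm.apply(d)
def at(ci,px,z):
    o,d=ray(ci,px); return o+d*(z-o[2])/d[2]
def proj(ci,P):
    q=ci['attitude'];Rm=R.from_quat([q[1],q[2],q[3],q[0]])
    c=Rm.inv().apply(np.array(P,float)-np.array(ci['xyz'],float))
    return np.array([ci['cx']+ci['fx']*c[0]/-c[2], ci['cy']-ci['fy']*c[1]/-c[2]])
E
python3 - <<'E'
from h import *
print(ctrl.sense())
for c in ['scene','top','wrist']:
    print(c,cams.camera_info(c)); save(c,c+'0.png')
    for t in ['skin_spray','water_bottle','ointment_bottle','supply_tray','side_mat','dressing_tray','socket','swab_stack','steel_cup']:
        a=cams.search_frame(c,t)[:1];b=cams.tip_of(c,t)[:1]
        print(c,t,[(np.round(x['rect']),round(x['p'],2)) for x in a],[(np.round(x['pixel'],1),round(x['p'],2)) for x in b])
E
```

```text
pics
{'time_s': 0.0, 'joints': array([ 1.03062440e+00,  3.13450929e-01,  1.49842976e+00,  4.19745585e-06,
        1.33096467e+00, -2.23431282e-01]), 'dq': array([0.00056342, 0.0010941 , 0.00154318, 0.00052369, 0.00039449,
       0.00203045]), 'tau': array([-7.57495727e-04, -4.12273800e+01, -2.59734195e+01, -3.51078988e-04,
        4.26922154e-03, -2.21862507e-06]), 'eef_pos': array([163.41913838, 498.66004173, 230.73734488]), 'ee_rot': array([ 2.44113308e-04,  8.09775104e-01,  5.86740052e-01, -5.76831735e-04]), 'force': array([-0.13732582, -0.97730936,  0.51554001]), 'wrist_torque': array([0.00297519, 0.00785616, 0.00153802]), 'grip_width': 0.9977459954876334}
scene {'fx': 368.42448227060186, 'fy': 368.42448227060186, 'cx': 258.72021892229196, 'cy': 191.4595343315407, 'xyz': array([ 645.56268185, -825.2955659 ,  560.45064824]), 'attitude': array([0.89148763, 0.44051278, 0.05662338, 0.08939848])}
scene skin_spray [(array([247., 172.,  21.,  60.]), 0.72)] [(array([263.4, 189.6]), 0.66)]
scene water_bottle [(array([258., 138.,  29.,  75.]), 0.9)] [(array([258.2, 171.8]), 0.77)]
scene oi
[... 1393 characters left out ...]
(array([363., 182.,  40.,  63.]), 0.57)] [(array([364.7, 200. ]), 0.92)]
top swab_stack [(array([366., 166.,  22.,  17.]), 0.72)] [(array([364.9, 167.6]), 0.93)]
top steel_cup [(array([151., 169.,  28.,  26.]), 0.76)] [(array([154.3, 170.2]), 0.96)]
wrist {'fx': 293.2526728858544, 'fy': 293.2526728858544, 'cx': 251.11797166413342, 'cy': 184.24594404778009, 'xyz': array([ 91.26200299, 522.00398327, 374.75173542]), 'attitude': array([ 0.8004261 , -0.12080437, -0.08760969,  0.58055913])}
wrist skin_spray [] []
wrist water_bottle [] []
wrist ointment_bottle [] []
wrist supply_tray [] []
wrist side_mat [] []
wrist dressing_tray [] []
wrist socket [] []
wrist swab_stack [] []
wrist steel_cup [] []
```

View pics/scene0.png

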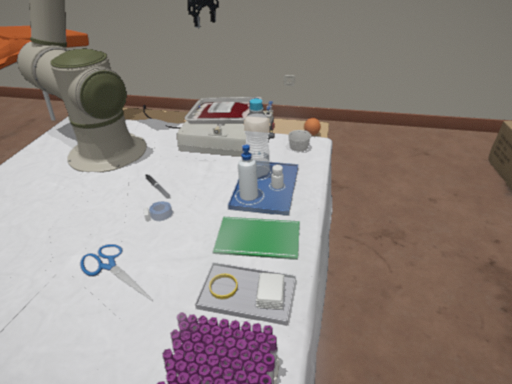

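View pics/top0.png

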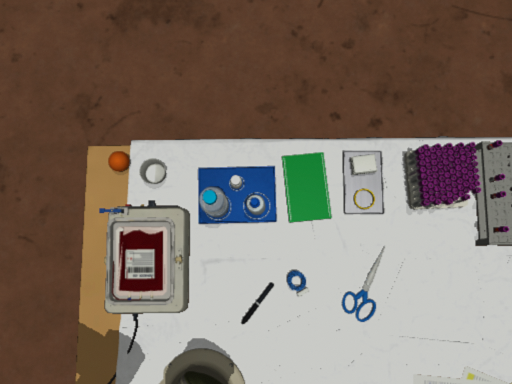

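Run:
```python
from h import *
a=cv2.imread('pics/top0.png')[130:250,130:400]; cv2.imwrite('pics/top0z.png',cv2.resize(a,None,fx=2.95,fy=2.95,interpolation=cv2.INTER_CUBIC))
a=cv2.imread('pics/scene0.png')[90:340,170:330]; cv2.imwrite('pics/scene0z.png',cv2.resize(a,None,fx=2.4,fy=2.4,interpolation=cv2.INTER_CUBIC))
T=cams.camera_info('top');S=cams.camera_info('scene')
q=T['attitude'];print(R.from_quat([q[1],q[2],q[3],q[0]]).as_matrix().round(3))
for n,t,zt,s in [('tray',(237.9,192.7),0,(265.1,187.6)),('mat',(305.1,187.1),8,(257.7,238)),('dress',(363.3,181.7),8,(250.6,295.7)),('sock',(364.7,200),8,(221.2,288)),('swab',(364.9,167.6),8,(271.3,294.5)),('cup',(154.3,170.2),0,(301,150)),('spray',(256.4,204.8),10,(263.4,189.6)),('water',(217.8,204.9),10,(258.2,171.8)),('oint',(237.6,183.8),10,(274.6,186.6))]:
    print(n,at(T,t,zt).round(1),at(S,s,zt).round(1))
```

```text
[[-0.008  0.988 -0.155]
 [-1.    -0.008 -0.003]
 [-0.004  0.155  0.988]]
tray [499.4 -94.4  -0. ] [491.8 -88.9   0. ]
mat [ 511.5 -268.9    8. ] [ 513.6 -277.9    8. ]
dress [ 524.4 -420.3    8. ] [ 532.2 -424.6    8. ]
sock [ 476.6 -421.6    8. ] [ 475.  -418.4    8. ]
swab [ 561.6 -426.2    8. ] [ 568.4 -414.8    8. ]
cup [560.9 125.4   0. ] [559.2 111.2   0. ]
spray [ 466.3 -142.3   10. ] [ 492.  -110.9   10. ]
water [466.8 -43.   10. ] [462.8 -36.5  10. ]
oint [521.3 -94.1  10. ] [517.1 -93.6  10. ]
```

View pics/top0z.png

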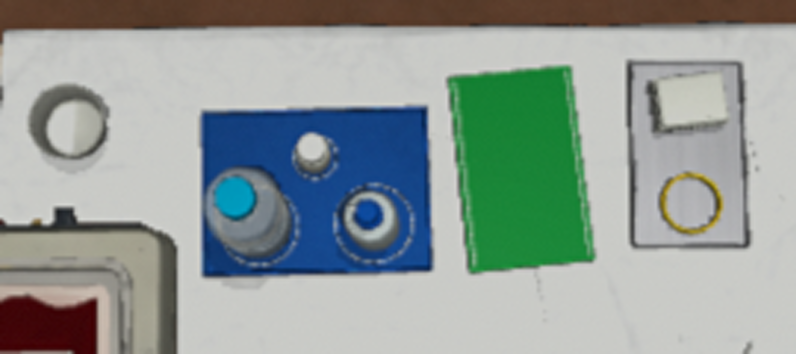

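View pics/scene0z.png

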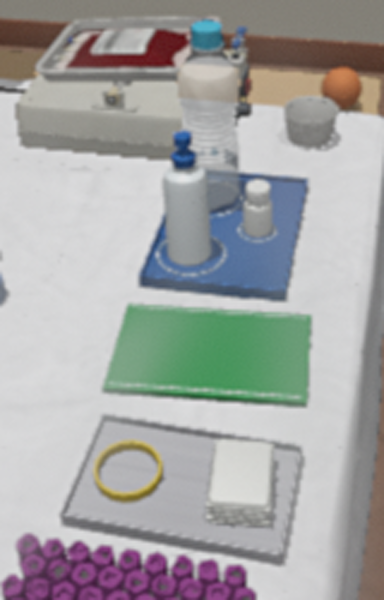

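Run:
```python
from h import *
from scipy.optimize import least_squares
im=cv2.imread('pics/top0.png'); T=cams.camera_info('top');S=cams.camera_info('scene')
hsv=cv2.cvtColor(im,cv2.COLOR_BGR2HSV)
def rect(m,z,n):
    m=cv2.morphologyEx(m.astype(np.uint8),cv2.MORPH_CLOSE,np.ones((7,7)))
    c=max(cv2.findContours(m,0,2)[0],key=cv2.contourArea)
    pts=np.array([at(T,p[0],z)[:2] for p in c],np.float32)
    print(n,cv2.minAreaRect(pts)); return
h,s,v=cv2.split(hsv)
rect((h>50)&(h<75)&(s>120),8,'mat')
rect((h>105)&(h<125)&(s>150)&(v>60)&(np.indices(h.shape)[0]<240),16,'tray')
z=lambda x,y:(x/2.95+130,y/2.95+130)
Y=(h>18)&(h<34)&(s>120)&(np.indices(h.shape)[1]>340)&(np.indices(h.shape)[1]<390)&(np.indices(h.shape)[0]<230)&(np.indices(h.shape)[0]>160)
p=np.argwhere(Y)[:,::-1].astype(np.float32);e=cv2.fitEllipse(p);print('ring',at(T,e[0],18),len(p))
print('dress',[at(T,z(*q),16).round() for q in [(629,62),(743,64),(748,244),(632,246)]])
def tri(pt,ps):
    o,d=ray(T,pt);o2,d2=ray(S,ps);d/=np.linalg.norm(d);d2/=np.linalg.norm(d2)
    A=np.c_[d,-d2];t=np.linalg.lstsq(A,o2-o,rcond=None)[0];a=o+d*t[0];b=o2+d2*t[1];return ((a+b)/2).round(1),np.linalg.norm(a-b).round(1)
zs=lambda x,y:(x/2.4+170,y/2.4+90)
print('cap',tri(z(235,199),zs(208,24)),'pump',tri(z(368,211),zs(182,133)),'oint',tri(z(312,145),zs(258,182)))
print(at(T,z(235,199),212),at(T,z(368,211),146),at(T,z(312,145),65))
print('circ',at(T,z(374,223),10),at(T,z(258,225),10),at(T,z(316,156),10))
```

```text
mat ((513.0057373046875, -271.2079772949219), (172.26890563964844, 108.4552230834961), 5.271457195281982)
tray ((493.0541687011719, -92.29573822021484), (141.38272094726562, 195.1231231689453), 0.9703499674797058)
ring [ 479.41340497 -417.25522814   18.        ] 80
dress [array([ 605., -370.,   16.]), array([ 602., -470.,   16.]), array([ 443., -466.,   16.]), array([ 442., -366.,   16.])]
cap (array([463.1, -42.7, 213.7]), np.float64(4.3)) pump (array([ 459.5, -138.1,  148.2]), np.float64(0.8)) oint (array([523.5, -92. ,  71.8]), np.float64(0.4))
[461.28325001 -43.12982401 212.        ] [ 459.34482739 -138.23904059  146.        ] [524.43041906 -91.76683516  65.        ]
circ [ 464.20198751 -143.26743155   10.        ] [463.27600401 -42.14256281  10.        ] [523.73625385 -92.81557085  10.        ]
```

play_rows(
  steps=[
    [[0, 0, -0.04], [0, 0, -0.134]],
    [[0, 0, -0.04], [0, 0, -0.134]],
    [[0, 0, -0.04], [0, 0, -0.134]],
    [[-0.0532, 0.0248, 0], [0, 0, 0]],
    [[-0.0532, 0.0248, 0], [0, 0, 0]],
    [[-0.0532, 0.0248, 0], [0, 0, 0]],
    [[-0.0532, 0.0248, 0], [0, 0, 0]],
    [[-0.0532, 0.0248, 0], [0, 0, 0]],
    [[-0.0532, 0.0248, 0], [0, 0, 0]],
    [[-0.0532, 0.0248, 0], [0, 0, 0]],
    [[-0.0532, 0.0248, 0], [0, 0, 0]],
    [[-0.0532, 0.0248, 0], [0, 0, 0]],
    [[-0.0532, 0.0248, 0], [0, 0, 0]],
    [[-0.0532, 0.0248, 0], [0, 0, 0]],
    [[-0.0532, 0.0248, 0], [0, 0, 0]],
    [[-0.0532, 0.0248, 0], [0, 0, 0]],
    [[-0.0532, 0.0248, 0], [0, 0, 0]],
  ],
  grip=0.25,
)

```text
time_s: 4.55
eef_pos: [423.7, -61.9, 321.4]
ee_rot: [0.0, 0.708, 0.707, 0.0]
force: [1.2, 1.4, 0.0]
grip_width: 0.747
```

```bash
cat > st.py <<'E'
from h import *
s=ctrl.sense();q=s['ee_rot'];r=R.from_quat([q[1],q[2],q[3],q[0]]).as_matrix()
print(round(s['time_s'],2),s['eef_pos'].round(1),'yaw',np.degrees(np.arctan2(r[1,0],r[0,0])).round(2),'zax',r[:,2].round(4),'F',s['force'].round(1),'w',round(s['grip_width'],3),'q',s['joints'].round(2))
E
python3 st.py
python3 - <<'E'
from h import *
save('wrist','w1.png')
E
```

```text
4.55 [423.7 -61.9 321.4] yaw 89.91 zax [ 5.e-04 -1.e-04 -1.e+00] F [1.2 1.4 0. ] w 0.747 q [-0.42  0.04  1.59  0.    1.51 -1.99]
```

View pics/w1.png

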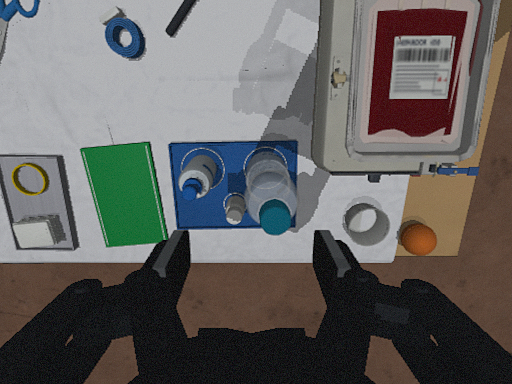

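Run:
```python
from h import *
W=cams.camera_info('wrist')
print(W['xyz'])
print('pump',at(W,(190,190),146),'cap',at(W,(275,216),212),'oint',at(W,(234,209),65),'ring',at(W,(30,178),18))
for t in ['skin_spray','water_bottle','ointment_bottle','supply_tray','side_mat','dressing_tray','socket']:
    b=cams.tip_of('wrist',t)[:1]
    for x in b: print(t,x['p'],np.round(x['pixel']),at(W,x['pixel'],10 if 'bott' in t or 'spray' in t else 8 if t=='socket' else 0).round(1))
print('tray corners',[at(W,p,16).round() for p in [(169,142),(298,141),(298,228),(177,229)]])
```

```text
[349.5623656  -66.30110662 464.04560995]
pump [ 454.34274229 -136.96557534  146.        ] cap [458.32631763 -44.85112396 212.        ] oint [510.48780993 -92.51082597  65.        ] ring [ 475.67621329 -417.48625271   18.        ]
skin_spray 0.6 [204. 167.] [ 460.4 -142.7   10. ]
water_bottle 0.76 [264. 170.] [466.1 -47.6  10. ]
ointment_bottle 0.78 [234. 202.] [519.9 -96.5  10. ]
supply_tray 0.69 [235. 182.] [489.5 -93.5   0. ]
side_mat 0.65 [234. 185.] [493.6 -95.2   0. ]
dressing_tray 0.86 [ 44. 202.] [ 522.2 -417.2    0. ]
socket 0.58 [ 30. 179.] [ 480.5 -425.     8. ]
tray corners [array([ 420., -193.,   16.]), array([419.,   4.,  16.]), array([565.,  11.,  16.]), array([ 566., -192.,   16.])]
```

play_rows(
  steps=[
    [[-0.052, 0.0246, 0], [0, 0, 0]],
    [[-0.052, 0.0246, 0], [0, 0, 0]],
    [[0, 0, 0.0533], [0, 0, 0]],
    [[0, 0, 0.0533], [0, 0, 0]],
    [[0, 0, 0.0533], [0, 0, 0]],
    [[0, 0, 0.0533], [0, 0, 0]],
    [[0, 0, 0], [0, 0, 0]],
  ],
  grip=0.25,
)

```text
time_s: 5.65
eef_pos: [458.1, -136.1, 157.8]
ee_rot: [-0.004, 0.707, 0.707, -0.001]
force: [0.5, 0.5, 0.5]
grip_width: 0.75
```

```bash
python3 st.py
python3 - <<'E'
from h import *
save('wrist','w2.png');a=save('scene','s2.png')[60:260,180:340];cv2.imwrite('pics/s2z.png',cv2.resize(a[:,:,::-1],None,fx=3,fy=3,interpolation=cv2.INTER_CUBIC))
E
```

```text
5.65 [ 458.1 -136.1  157.8] yaw 90.0 zax [-0.0072  0.0043 -1.    ] F [0.5 0.5 0.5] w 0.75 q [-0.53  0.29  1.73  0.    1.13 -2.11]
```

View pics/w2.png

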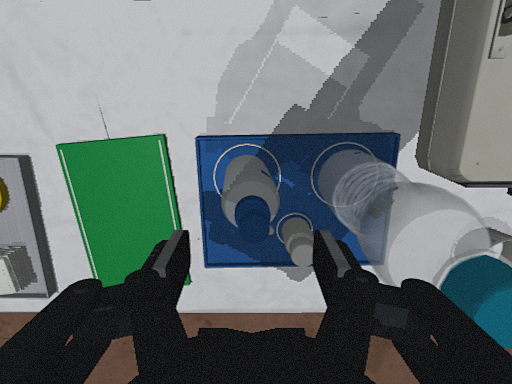

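View pics/s2z.png

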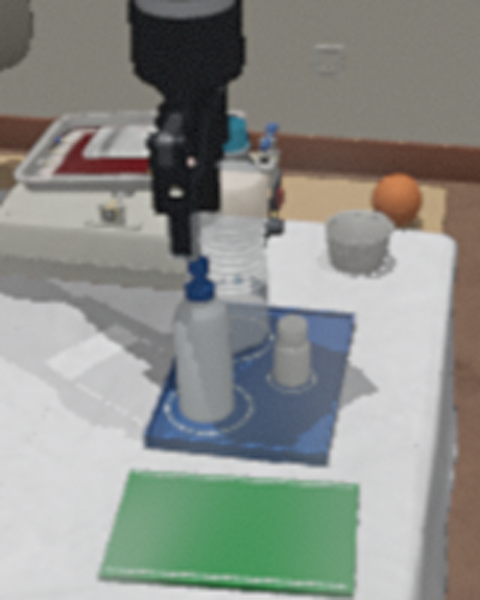

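play_rows(
  steps=[
    [[-0.0047, 0.003, 0.025], [0, 0, 0]],
    [[0, 0, 0.025], [0, 0, 0]],
    [[0, 0, 0.025], [0, 0, 0]],
    [[0, 0, 0.025], [0, 0, 0]],
    [[0, 0, 0], [0, 0, 0]],
  ],
)

```text
time_s: 6.25
eef_pos: [462.8, -141.5, 87.0]
ee_rot: [0.0, 0.707, 0.707, 0.0]
force: [0.4, 0.9, 0.3]
grip_width: 0.746
```

```bash
python3 st.py
```

```text
6.25 [ 462.8 -141.5   87. ] yaw 89.96 zax [ 2.e-04 -1.e-04 -1.e+00] F [0.4 0.9 0.3] w 0.746 q [-0.54  0.4   1.8  -0.    0.95 -2.11]
```

play_rows(
  steps=[
    [[0, 0, 0], [0, 0, 0]],
    [[0, 0, 0], [0, 0, 0]],
    [[0, 0, 0], [0, 0, 0]],
    [[0, 0, 0], [0, 0, 0]],
    [[0, 0, 0], [0, 0, 0]],
    [[0, 0, 0], [0, 0, 0]],
    [[0, 0, 0], [0, 0, 0]],
    [[0, 0, 0], [0, 0, 0]],
  ],
  grip=1,
  squeeze=35,
)

```text
time_s: 7.05
eef_pos: [463.7, -142.0, 88.8]
ee_rot: [0.002, 0.707, 0.707, 0.001]
force: [-0.2, 1.9, 7.2]
grip_width: 0.481
```

```bash
python3 st.py
python3 - <<'E'
from h import *
save('wrist','w3.png')
E
```

```text
7.05 [ 463.7 -142.    88.8] yaw 89.94 zax [ 0.0038 -0.0018 -1.    ] F [-0.2  1.9  7.2] w 0.481 q [-0.54  0.39  1.8   0.    0.95 -2.11]
```

View pics/w3.png

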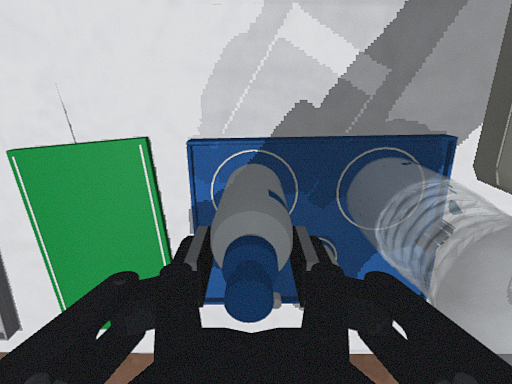

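play_rows(
  steps=[
    [[0, 0, -0.02], [0, 0, 0]],
    [[0, 0, -0.03], [0, 0, 0]],
    [[0, 0, -0.03], [0, 0, 0]],
    [[-0.03, 0, 0], [0, 0, 0]],
    [[-0.03, 0, 0], [0, 0, 0]],
    [[-0.03, 0, 0], [0, 0, 0]],
    [[-0.03, 0, 0], [0, 0, 0]],
    [[-0.03, 0, 0], [0, 0, 0]],
    [[-0.03, 0, 0], [0, 0, 0]],
    [[0, 0, 0], [0, 0, 0]],
    [[0, 0, 0], [0, 0, 0]],
  ],
)

```text
time_s: 8.2
eef_pos: [462.4, -276.6, 147.3]
ee_rot: [0.0, 0.708, 0.707, 0.0]
force: [0.4, 0.6, -1.1]
grip_width: 0.482
```

```bash
python3 st.py
python3 - <<'E'
from h import *
a=save('scene','s4.png')[60:310,180:340];cv2.imwrite('pics/s4z.png',cv2.resize(a[:,:,::-1],None,fx=2.4,fy=2.4,interpolation=cv2.INTER_CUBIC))
E
```

```text
8.2 [ 462.4 -276.6  147.3] yaw 89.91 zax [ 8.e-04 -5.e-04 -1.e+00] F [ 0.4  0.6 -1.1] w 0.482 q [-0.76  0.42  1.57  0.    1.15 -2.33]
```

View pics/s4z.png

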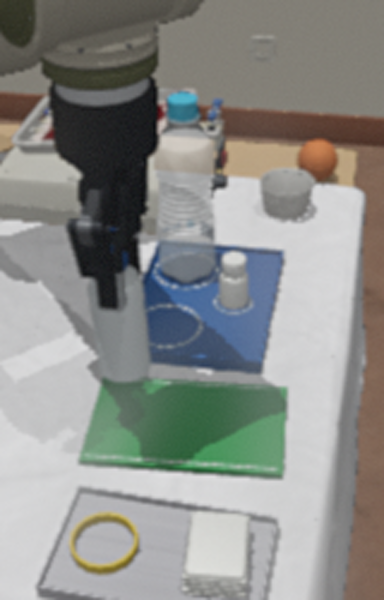

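play_rows(
  steps=[
    [[0, 0, 0.024], [0, 0, 0]],
    [[0, 0, 0.024], [0, 0, 0]],
    [[0, 0, 0.02], [0, 0, 0]],
    [[0, 0, 0.008], [0, 0, 0]],
    [[0, 0, 0.004], [0, 0, 0]],
    [[0, 0, 0], [0, 0, 0]],
  ],
)

```text
time_s: 8.85
eef_pos: [462.7, -276.4, 87.2]
ee_rot: [0.001, 0.707, 0.707, 0.0]
force: [-0.2, 0.7, -1.2]
grip_width: 0.483
```

```bash
python3 st.py
```

```text
8.85 [ 462.7 -276.4   87.2] yaw 89.97 zax [ 9.e-04 -6.e-04 -1.e+00] F [-0.2  0.7 -1.2] w 0.483 q [-0.76  0.5   1.63  0.    1.01 -2.33]
```

play_rows(
  steps=[
    [[0, 0, 0.002], [0, 0, 0]],
    [[0, 0, 0], [0, 0, 0]],
    [[0, 0, 0], [0, 0, 0]],
  ],
)

```text
time_s: 9.15
eef_pos: [463.1, -276.7, 86.7]
ee_rot: [0.001, 0.707, 0.707, 0.0]
force: [-0.3, 3.8, 9.9]
grip_width: 0.486
```

```bash
python3 st.py
```

```text
9.15 [ 463.1 -276.7   86.7] yaw 89.95 zax [ 0.0024 -0.0014 -1.    ] F [-0.3  3.8  9.9] w 0.486 q [-0.76  0.5   1.63  0.    1.01 -2.33]
```

Contact. Release to 0.25 and go up clear.

play_rows(
  steps=[
    [[0, 0, 0], [0, 0, 0]],
    [[0, 0, 0], [0, 0, 0]],
    [[0, 0, 0], [0, 0, 0]],
    [[0, 0, 0], [0, 0, 0]],
    [[0, 0, 0], [0, 0, 0]],
    [[0, 0, -0.02], [0, 0, 0]],
    [[0, 0, -0.05], [0, 0, 0]],
    [[0, 0, -0.05], [0, 0, 0]],
    [[0, 0, -0.05], [0, 0, 0]],
    [[0, 0, -0.05], [0, 0, 0]],
    [[0, 0, 0], [0, 0, 0]],
  ],
  grip=0.25,
)

```text
time_s: 10.25
eef_pos: [463.5, -277.7, 254.9]
ee_rot: [0.005, 0.707, 0.707, 0.0]
force: [-0.0, 0.2, -0.2]
grip_width: 0.749
```

```bash
python3 st.py
python3 - <<'E'
from h import *
save('wrist','w5.png');a=save('scene','s5.png')[60:310,180:340];cv2.imwrite('pics/s5z.png',cv2.resize(a[:,:,::-1],None,fx=2.4,fy=2.4,interpolation=cv2.INTER_CUBIC))
E
```

```text
10.25 [ 463.5 -277.7  254.9] yaw 89.94 zax [ 0.0066 -0.0063 -1.    ] F [-0.   0.2 -0.2] w 0.749 q [-0.76  0.33  1.42 -0.    1.39 -2.33]
```

View pics/w5.png

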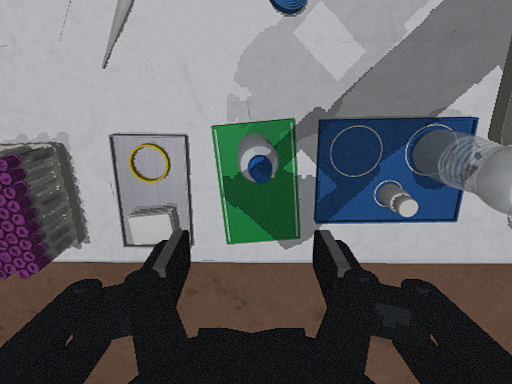

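View pics/s5z.png

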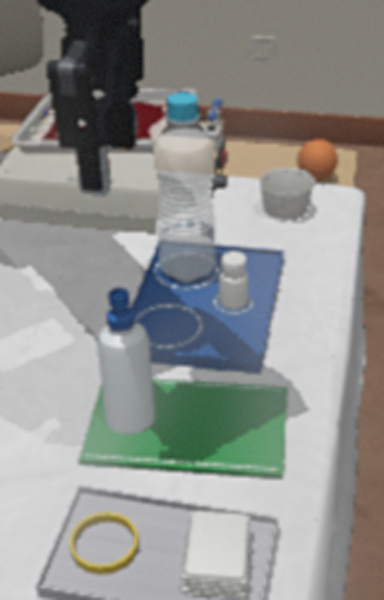

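play_rows(
  steps=[
    [[0.052, -0.0005, 0], [0, 0, 0]],
    [[0.052, -0.0005, 0], [0, 0, 0]],
    [[0.052, -0.0005, 0], [0, 0, 0]],
    [[0.052, -0.0005, 0], [0, 0, 0]],
    [[0.052, -0.0005, 0], [0, 0, 0]],
    [[0.052, -0.0005, 0], [0, 0, 0]],
    [[0, 0, 0], [0, 0, 0]],
    [[0, 0, 0], [0, 0, 0]],
  ],
)

```text
time_s: 11.15
eef_pos: [459.9, -42.1, 248.8]
ee_rot: [-0.001, 0.707, 0.707, -0.001]
force: [0.7, -0.2, -0.2]
grip_width: 0.752
```

Run:
```python
from h import *
s=ctrl.sense()['eef_pos'];print(s)
S=cams.camera_info('scene');W=cams.camera_info('wrist');T=cams.camera_info('top')
save('wrist','w6.png');save('top','t6.png');a=save('scene','s6.png')[40:240,180:340];cv2.imwrite('pics/s6z.png',cv2.resize(a[:,:,::-1],None,fx=3,fy=3,interpolation=cv2.INTER_CUBIC))
print(proj(W,[s[0],s[1],212]))
```

```text
[459.91539979 -42.1184899  248.77961544]
[251.54552081 213.6960711 ]
```

View pics/w6.png

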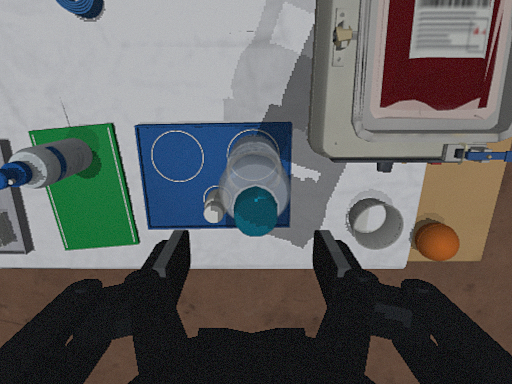

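View pics/s6z.png

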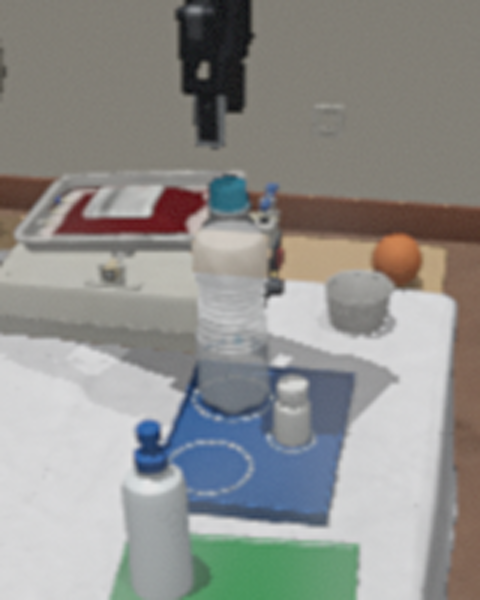

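play_rows(
  steps=[
    [[0, 0.001, 0.02], [0, 0, 0]],
    [[0, 0.001, 0.02], [0, 0, 0]],
    [[0, 0, 0.02], [0, 0, 0]],
    [[0, 0, 0.02], [0, 0, 0]],
    [[0, 0, 0], [0, 0, 0]],
    [[0, 0, 0], [0, 0, 0]],
  ],
)

```text
time_s: 11.9
eef_pos: [461.9, -43.2, 190.1]
ee_rot: [-0.0, 0.708, 0.706, -0.0]
force: [-0.3, -0.5, -0.4]
grip_width: 0.749
```

```bash
python3 st.py
python3 - <<'E'
from h import *
a=save('scene','s7.png')[60:160,200:320];cv2.imwrite('pics/s7z.png',cv2.resize(a[:,:,::-1],None,fx=5,fy=5,interpolation=cv2.INTER_CUBIC))
E
```

```text
11.9 [461.9 -43.2 190.1] yaw 89.88 zax [-2.e-04  0.e+00 -1.e+00] F [-0.3 -0.5 -0.4] w 0.749 q [-0.35  0.22  1.74 -0.    1.19 -1.92]
```

View pics/s7z.png

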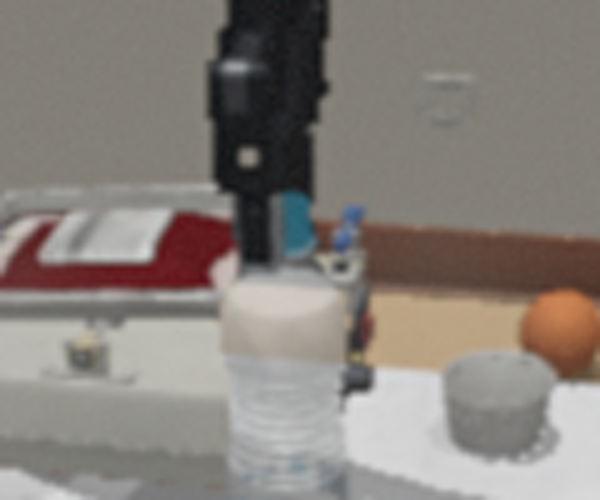

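Run:
```python
from h import *
S=cams.camera_info('scene')
for P in [(462,-43,203),(466,-43,203),(462,-43-36,200),(462,-43,130)]: print(P,proj(S,P))
```

```text
(462, -43, 203) [255.3639847  104.54912544]
(466, -43, 203) [257.04575963 104.66477394]
(462, -79, 200) [251.9430693  112.40026656]
(462, -43, 130) [256.19197317 132.58684059]
```

play_rows(
  steps=[
    [[0.001, 0.003, 0.002], [0, 0, 0]],
    [[0, 0, 0], [0, 0, 0]],
    [[0, 0, 0], [0, 0, 0]],
    [[0, 0, 0], [0, 0, 0]],
    [[0, 0, 0], [0, 0, 0]],
    [[0, 0, 0], [0, 0, 0]],
    [[0, 0, 0], [0, 0, 0]],
    [[0, 0, 0], [0, 0, 0]],
    [[0, 0, 0], [0, 0, 0]],
  ],
  grip=1,
  squeeze=50,
)

```text
time_s: 12.85
eef_pos: [464.3, -41.8, 188.9]
ee_rot: [0.0, 0.707, 0.707, 0.0]
force: [-0.4, 0.8, 5.3]
grip_width: 0.338
```

```bash
python3 st.py
python3 - <<'E'
from h import *
save('wrist','w8.png')
a=save('scene','s8.png')[60:160,200:320];cv2.imwrite('pics/s8z.png',cv2.resize(a[:,:,::-1],None,fx=5,fy=5,interpolation=cv2.INTER_CUBIC))
E
```

```text
12.85 [464.3 -41.8 188.9] yaw 89.94 zax [ 1.2e-03 -2.0e-04 -1.0e+00] F [-0.4  0.8  5.3] w 0.338 q [-0.34  0.22  1.73  0.    1.19 -1.91]
```

View pics/s8z.png

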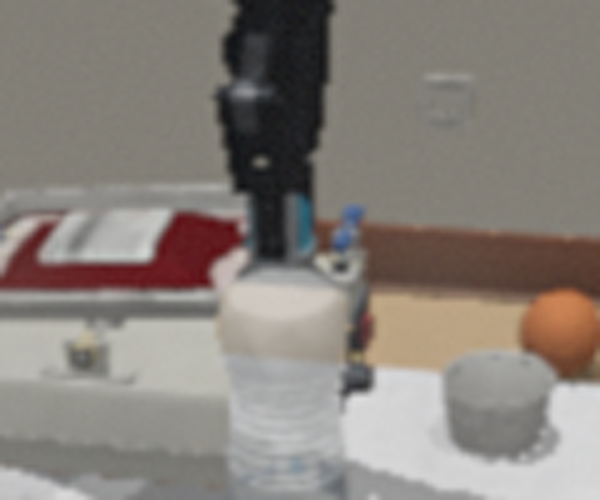

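View pics/w8.png

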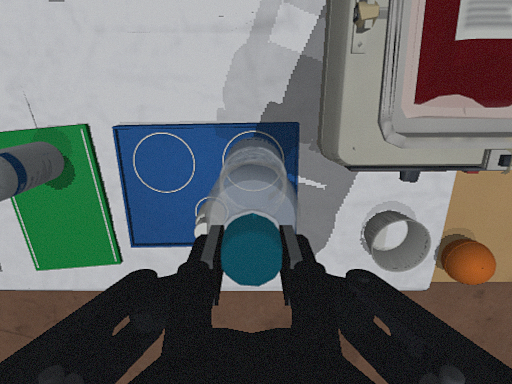

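play_rows(
  steps=[
    [[0, 0, -0.015], [0, 0, 0]],
    [[0, 0, -0.03], [0, 0, 0]],
    [[0, 0, -0.03], [0, 0, 0]],
    [[0, 0, -0.03], [0, 0, 0]],
    [[0, 0, -0.015], [0, 0, 0]],
    [[-0.0151, 0.006, 0], [0, 0, 0]],
    [[-0.0301, 0.0121, 0], [0, 0, 0]],
    [[-0.0301, 0.0121, 0], [0, 0, 0]],
    [[-0.0301, 0.0121, 0], [0, 0, 0]],
    [[-0.0301, 0.0121, 0], [0, 0, 0]],
    [[-0.0301, 0.0121, 0], [0, 0, 0]],
    [[-0.0301, 0.0121, 0], [0, 0, 0]],
    [[-0.0301, 0.0121, 0], [0, 0, 0]],
    [[-0.0301, 0.0121, 0], [0, 0, 0]],
    [[-0.0301, 0.0121, 0], [0, 0, 0]],
    [[-0.0151, 0.006, 0], [0, 0, 0]],
    [[0, 0, 0], [0, 0, 0]],
    [[0, 0, 0], [0, 0, 0]],
  ],
)

```text
time_s: 14.75
eef_pos: [554.1, -267.8, 277.0]
ee_rot: [-0.001, 0.708, 0.707, -0.0]
force: [0.5, -0.3, -3.5]
grip_width: 0.335
```

```bash
python3 st.py
python3 - <<'E'
from h import *
save('wrist','w9.png')
a=save('scene','s9.png')[20:300,180:340];cv2.imwrite('pics/s9z.png',cv2.resize(a[:,:,::-1],None,fx=2.1,fy=2.1,interpolation=cv2.INTER_CUBIC))
E
```

```text
14.75 [ 554.1 -267.8  277. ] yaw 89.92 zax [-0.002   0.0015 -1.    ] F [ 0.5 -0.3 -3.5] w 0.335 q [-0.64  0.5   1.11  0.    1.53 -2.21]
```

View pics/s9z.png

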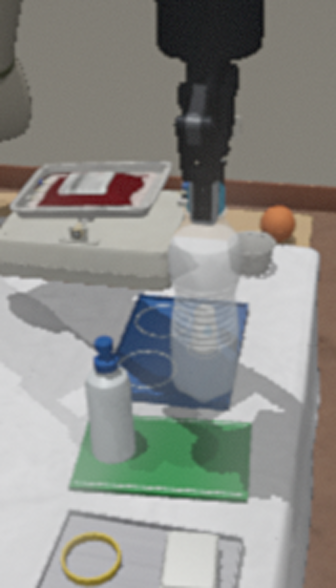

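View pics/w9.png

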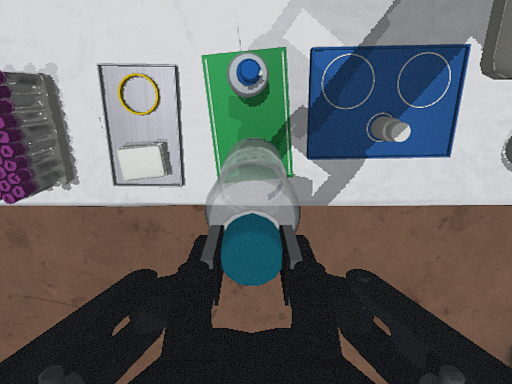

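play_rows(
  steps=[
    [[0, 0, 0.02], [0, 0, 0]],
    [[0, 0, 0.027], [0, 0, 0]],
    [[0, 0, 0.027], [0, 0, 0]],
    [[0, 0, 0.025], [0, 0, 0]],
    [[0, 0, 0.013], [0, 0, 0]],
    [[0, 0, 0.005], [0, 0, 0]],
    [[0, 0, 0], [0, 0, 0]],
    [[0, 0, 0.002], [0, 0, 0]],
    [[0, 0, 0], [0, 0, 0]],
    [[0, 0, 0], [0, 0, 0]],
  ],
)

```text
time_s: 15.85
eef_pos: [554.6, -267.8, 189.6]
ee_rot: [0.0, 0.707, 0.707, 0.0]
force: [0.5, 0.0, -3.2]
grip_width: 0.337
```

```bash
python3 st.py
```

```text
15.85 [ 554.6 -267.8  189.6] yaw 89.94 zax [ 7.e-04 -5.e-04 -1.e+00] F [ 0.5  0.  -3.2] w 0.337 q [-0.64  0.54  1.26  0.    1.33 -2.21]
```

play_rows(
  steps=[
    [[0, 0, 0.002], [0, 0, 0]],
    [[0, 0, 0], [0, 0, 0]],
    [[0, 0, 0.0015], [0, 0, 0]],
    [[0, 0, 0], [0, 0, 0]],
    [[0, 0, 0], [0, 0, 0]],
  ],
)

```text
time_s: 16.35
eef_pos: [554.6, -267.8, 187.0]
ee_rot: [0.0, 0.707, 0.707, 0.0]
force: [-0.4, 0.1, 1.7]
grip_width: 0.333
```

```bash
python3 st.py
```

```text
16.35 [ 554.6 -267.8  187. ] yaw 89.94 zax [ 7.e-04 -5.e-04 -1.e+00] F [-0.4  0.1  1.7] w 0.333 q [-0.64  0.55  1.27  0.    1.33 -2.21]
```

play_rows(
  steps=[
    [[0, 0, 0], [0, 0, 0]],
    [[0, 0, 0], [0, 0, 0]],
    [[0, 0, 0], [0, 0, 0]],
    [[0, 0, 0], [0, 0, 0]],
    [[0, 0, 0], [0, 0, 0]],
    [[0, 0, -0.02], [0, 0, 0]],
    [[0, 0, -0.04], [0, 0, 0]],
    [[0, 0, -0.05], [0, 0, 0]],
    [[0, 0, 0], [0, 0, 0]],
  ],
  grip=0.3,
)

```text
time_s: 17.25
eef_pos: [555.6, -268.5, 274.4]
ee_rot: [0.005, 0.707, 0.707, 0.001]
force: [0.5, 0.0, 0.5]
grip_width: 0.696
```

```bash
python3 st.py
python3 - <<'E'
from h import *
W=cams.camera_info('wrist')
save('wrist','w10.png')
a=save('scene','s10.png')[20:300,180:340];cv2.imwrite('pics/s10z.png',cv2.resize(a[:,:,::-1],None,fx=2.1,fy=2.1,interpolation=cv2.INTER_CUBIC))
E
```

```text
17.25 [ 555.6 -268.5  274.4] yaw 89.94 zax [ 0.0075 -0.0056 -1.    ] F [0.5 0.  0.5] w 0.696 q [-0.64  0.49  1.12 -0.    1.51 -2.21]
```

View pics/s10z.png

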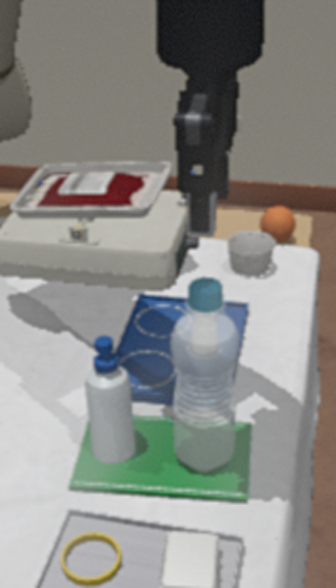

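View pics/w10.png

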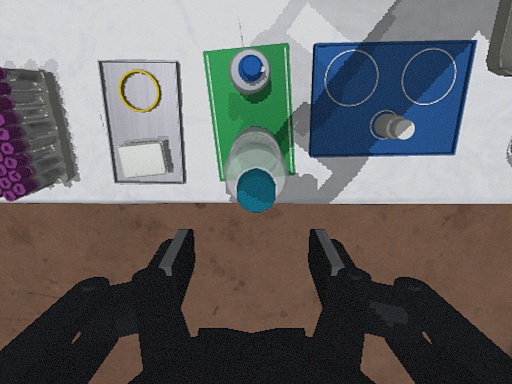

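Run:
```python
from h import *
for fn in ['w10']:
    im=cv2.imread(f'pics/{fn}.png'); W=cams.camera_info('wrist')
    for n,c,r,z in [('spr',(352,78),28,10),('wat',(429,77),28,10),('oi',(388,124),18,10)]:
        print(n,at(W,c,z).round(1))
    hsv=cv2.cvtColor(im,cv2.COLOR_BGR2HSV);h,s,v=cv2.split(hsv);Y=(h>18)&(h<34)&(s>120);Y[:, :110]=0;Y[:,180:]=0
    p=np.argwhere(Y)[:,::-1].astype(np.float32);e=cv2.fitEllipse(p);print('ring',e,at(W,e[0],18).round(1))
    print('tray',[at(W,p,16).round(1) for p in [(313,43),(476,41),(456,154),(309,157)]])
    print('dress',[at(W,p,16).round(1) for p in [(98,61),(181,61),(185,184),(116,182)]])
    print('ocap',at(W,(405,128),65))
```

```text
spr [ 459.4 -137.8   10. ]
wat [458.2 -38.5  10. ]
oi [517.9 -83.2  10. ]
ring ((142.20504760742188, 218.50973510742188), (101.50315856933594, 274.11981201171875), 177.9296417236328) [ 653.2 -427.5   18. ]
tray [array([ 419.1, -191.9,   16. ]), array([416.9,   8.4,  16. ]), array([557.9,  13. ,  16. ]), array([ 562.1, -188.5,   16. ])]
dress [array([ 439.6, -460.1,   16. ]), array([ 439.6, -356.1,   16. ]), array([ 601. , -361.8,   16. ]), array([ 598. , -459.2,   16. ])]
ocap [517.14344145 -87.87715026  65.        ]
```

play_rows(
  steps=[
    [[0.047, -0.0088, 0], [0, 0, 0]],
    [[0.047, -0.0088, 0], [0, 0, 0]],
    [[0.047, -0.0088, 0], [0, 0, 0]],
    [[0.047, -0.0088, 0], [0, 0, 0]],
    [[0.047, -0.0088, 0], [0, 0, 0]],
    [[0, 0, 0.05], [0, 0, 0]],
    [[0, 0, 0.05], [0, 0, 0]],
    [[0, 0, 0.05], [0, 0, 0]],
    [[0, 0, 0], [0, 0, 0]],
    [[0, 0, 0], [0, 0, 0]],
    [[0, 0, 0], [0, 0, 0]],
  ],
)

```text
time_s: 18.45
eef_pos: [522.5, -91.8, 158.3]
ee_rot: [0.001, 0.707, 0.707, 0.001]
force: [0.0, -0.1, 0.3]
grip_width: 0.698
```

```bash
python3 st.py
python3 - <<'E'
from h import *
W=cams.camera_info('wrist');s=ctrl.sense()['eef_pos'];print(proj(W,[s[0],s[1],65]),proj(W,[s[0],s[1],10]))
save('wrist','w11.png');save('top','t11.png')
a=save('scene','s11.png')[60:260,200:320];cv2.imwrite('pics/s11z.png',cv2.resize(a[:,:,::-1],None,fx=3,fy=3,interpolation=cv2.INTER_CUBIC))
for c in ['wrist','top']:
    C=cams.camera_info(c)
    for x in cams.tip_of(c,'ointment_bottle')[:1]: print(c,x,at(C,x['pixel'],10))
E
```

```text
18.45 [522.5 -91.8 158.3] yaw 89.94 zax [ 0.0026 -0.0011 -1.    ] F [ 0.  -0.1  0.3] w 0.698 q [-0.39  0.39  1.59 -0.    1.16 -1.96]
[251.59061871 187.27365351] [251.54522596 170.80169295]
top {'pixel': [238.6, 183.2], 'p': 0.37} [522.86796244 -96.65480181  10.        ]
```

View pics/s11z.png

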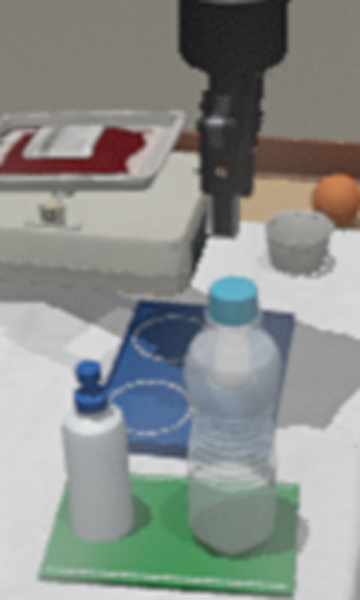

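View pics/w11.png

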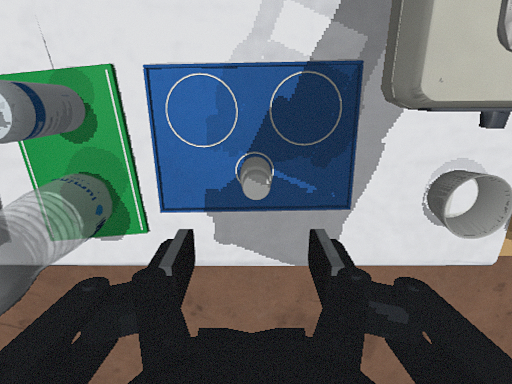

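play_rows(
  steps=[
    [[0.0027, 0.0003, 0.045], [0, 0, 0]],
    [[0, 0, 0.045], [0, 0, 0]],
    [[0, 0, 0.03], [0, 0, 0]],
    [[0, 0, 0.03], [0, 0, 0]],
    [[0, 0, 0.02], [0, 0, 0]],
    [[0, 0, 0], [0, 0, 0]],
    [[0, 0, 0], [0, 0, 0]],
  ],
)

```text
time_s: 19.4
eef_pos: [522.3, -89.6, 29.7]
ee_rot: [0.0, 0.707, 0.707, 0.0]
force: [0.4, 0.2, 0.5]
grip_width: 0.701
```

```bash
python3 st.py
```

```text
19.4 [522.3 -89.6  29.7] yaw 89.94 zax [ 7.e-04 -3.e-04 -1.e+00] F [0.4 0.2 0.5] w 0.701 q [-0.39  0.57  1.7  -0.    0.87 -1.96]
```

play_rows(
  steps=[
    [[0, 0, 0.005], [0, 0, 0]],
    [[0, 0, 0], [0, 0, 0]],
    [[0, 0, 0], [0, 0, 0]],
    [[0, 0, 0], [0, 0, 0]],
    [[0, 0, 0], [0, 0, 0]],
    [[0, 0, 0], [0, 0, 0]],
    [[0, 0, 0], [0, 0, 0]],
    [[0, 0, 0], [0, 0, 0]],
    [[0, 0, 0], [0, 0, 0]],
  ],
  grip=1,
  squeeze=30,
)

```text
time_s: 20.3
eef_pos: [522.2, -89.6, 25.9]
ee_rot: [0.0, 0.707, 0.707, 0.0]
force: [-1.5, -0.5, 5.0]
grip_width: 0.33
```

```bash
python3 st.py;  python3 - <<'E'
from h import *
save('wrist','w12.png')
E
```

```text
20.3 [522.2 -89.6  25.9] yaw 89.94 zax [ 8.e-04 -4.e-04 -1.e+00] F [-1.5 -0.5  5. ] w 0.33 q [-0.39  0.58  1.7  -0.    0.86 -1.96]
```

View pics/w12.png

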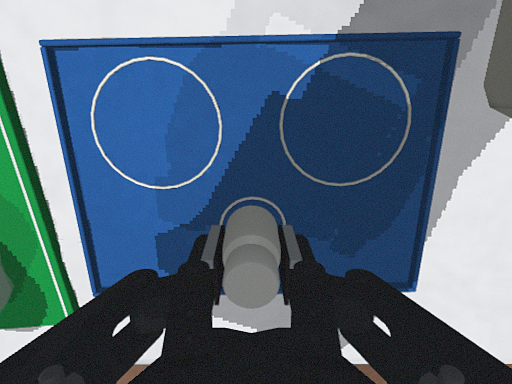

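play_rows(
  steps=[
    [[0, 0, -0.02], [0, 0, 0]],
    [[0, 0, -0.052], [0, 0, 0]],
    [[0, 0, -0.052], [0, 0, 0]],
    [[0, 0, -0.052], [0, 0, 0]],
    [[0, 0, -0.052], [0, 0, 0]],
    [[0, 0, -0.052], [0, 0, 0]],
    [[0, 0, -0.04], [0, 0, 0]],
    [[-0.0485, -0.0064, 0], [0, 0, 0]],
    [[-0.0485, -0.0064, 0], [0, 0, 0]],
    [[-0.0485, -0.0064, 0], [0, 0, 0]],
    [[-0.0485, -0.0064, 0], [0, 0, 0]],
    [[-0.0485, -0.0064, 0], [0, 0, 0]],
    [[-0.0485, -0.0064, 0], [0, 0, 0]],
    [[-0.0485, -0.0064, 0], [0, 0, 0]],
    [[-0.0485, -0.0064, 0], [0, 0, 0]],
    [[-0.0485, -0.0064, 0], [0, 0, 0]],
    [[0, 0, 0], [0, 0, 0]],
    [[0, 0, 0], [0, 0, 0]],
    [[0, 0, 0], [0, 0, 0]],
  ],
)

```text
time_s: 22.25
eef_pos: [478.6, -415.9, 265.3]
ee_rot: [-0.0, 0.707, 0.707, 0.0]
force: [-0.3, -0.2, -0.6]
grip_width: 0.331
```

```bash
python3 st.py;  python3 - <<'E'
from h import *
save('wrist','w13.png');s=ctrl.sense()['eef_pos'];W=cams.camera_info('wrist');print(proj(W,[s[0],s[1],18]))
E
```

```text
22.25 [ 478.6 -415.9  265.3] yaw 89.98 zax [-0.e+00  4.e-04 -1.e+00] F [-0.3 -0.2 -0.6] w 0.331 q [-0.9   0.55  1.07  0.    1.53 -2.47]
[251.27886928 152.58576275]
```

View pics/w13.png

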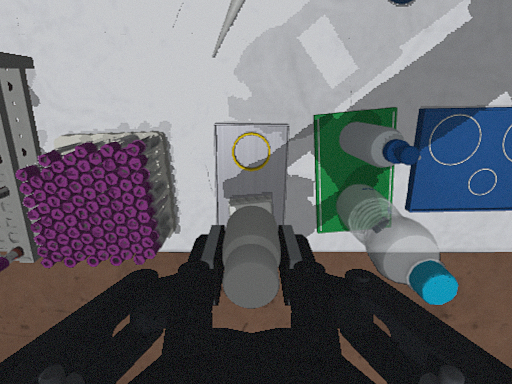

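play_rows(
  steps=[
    [[0, 0, 0.05], [0, 0, 0]],
    [[0, 0, 0.05], [0, 0, 0]],
    [[0, 0, 0.05], [0, 0, 0]],
    [[0, 0, 0.05], [0, 0, 0]],
    [[0, 0, 0], [0, 0, 0]],
    [[0, 0, 0], [0, 0, 0]],
  ],
)

```text
time_s: 22.9
eef_pos: [478.9, -416.5, 116.7]
ee_rot: [0.0, 0.707, 0.707, -0.0]
force: [0.6, -0.9, 1.1]
grip_width: 0.33
```

```bash
python3 st.py;  python3 - <<'E'
from h import *
save('wrist','w14.png');s=ctrl.sense()['eef_pos'];W=cams.camera_info('wrist');print(proj(W,[s[0],s[1],18]))
T=cams.camera_info('top');S=cams.camera_info('scene')
for x in cams.tip_of('wrist','socket')[:1]: print(x,at(W,x['pixel'],8))
a=save('scene','s14.png')[180:340,160:320];cv2.imwrite('pics/s14z.png',cv2.resize(a[:,:,::-1],None,fx=3.5,fy=3.5,interpolation=cv2.INTER_CUBIC))
E
```

```text
22.9 [ 478.9 -416.5  116.7] yaw 89.99 zax [ 7.e-04 -7.e-04 -1.e+00] F [ 0.6 -0.9  1.1] w 0.33 q [-0.9   0.65  1.28  0.    1.21 -2.47]
[251.72801632 185.0363965 ]
{'pixel': [248.5, 181.4], 'p': 0.96} [ 478.96503447 -420.06327539    8.        ]
```

View pics/w14.png

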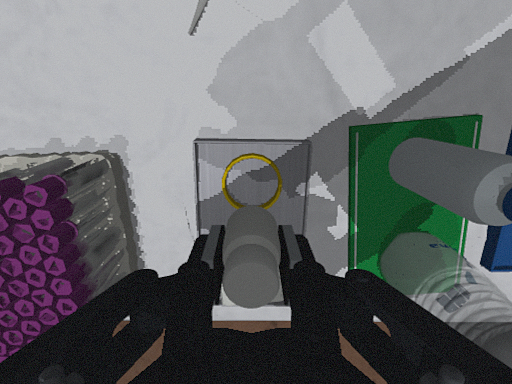

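View pics/s14z.png

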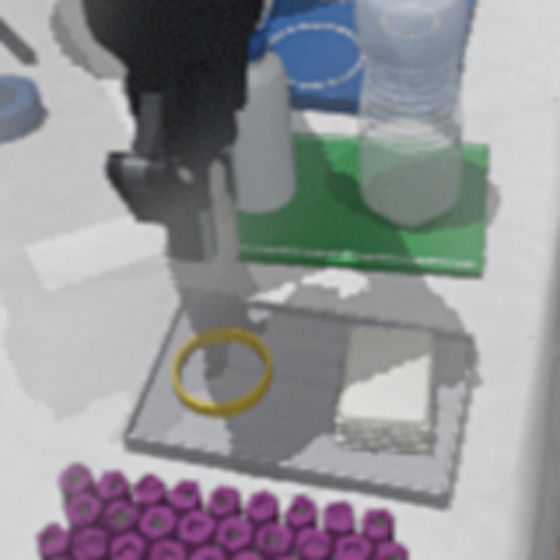

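play_rows(
  steps=[
    [[-0.0005, -0.001, 0.035], [0, 0, 0]],
    [[0, 0, 0.035], [0, 0, 0]],
    [[0, 0, 0.027], [0, 0, 0]],
    [[0, 0, 0.016], [0, 0, 0]],
    [[0, 0, 0.005], [0, 0, 0]],
    [[0, 0, 0], [0, 0, 0]],
    [[0, 0, 0.002], [0, 0, 0]],
    [[0, 0, 0], [0, 0, 0]],
  ],
)

```text
time_s: 23.85
eef_pos: [477.9, -417.5, 26.2]
ee_rot: [0.001, 0.707, 0.707, -0.0]
force: [0.5, -0.6, 0.3]
grip_width: 0.327
```

```bash
python3 st.py
```

```text
23.85 [ 477.9 -417.5   26.2] yaw 89.94 zax [ 9.0e-04 -1.2e-03 -1.0e+00] F [ 0.5 -0.6  0.3] w 0.327 q [-0.9   0.76  1.35  0.    1.03 -2.47]
```

play_rows(
  steps=[
    [[0, 0, 0.0015], [0, 0, 0]],
    [[0, 0, 0.0015], [0, 0, 0]],
    [[0, 0, 0], [0, 0, 0]],
    [[0, 0, 0], [0, 0, 0]],
  ],
)

```text
time_s: 24.25
eef_pos: [477.8, -417.4, 23.9]
ee_rot: [0.0, 0.707, 0.707, -0.0]
force: [-0.7, 2.1, 4.3]
grip_width: 0.328
```

```bash
python3 st.py;  python3 - <<'E'
from h import *
save('wrist','w15.png')
a=save('scene','s15.png')[220:340,180:310];cv2.imwrite('pics/s15z.png',cv2.resize(a[:,:,::-1],None,fx=4,fy=4,interpolation=cv2.INTER_CUBIC))
E
```

```text
24.25 [ 477.8 -417.4   23.9] yaw 89.94 zax [ 5.e-04 -7.e-04 -1.e+00] F [-0.7  2.1  4.3] w 0.328 q [-0.9   0.76  1.35 -0.    1.03 -2.47]
```

View pics/w15.png

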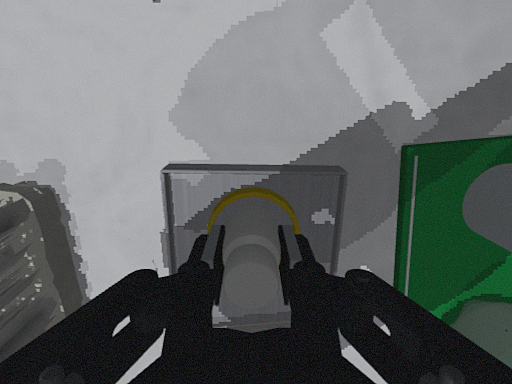

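View pics/s15z.png

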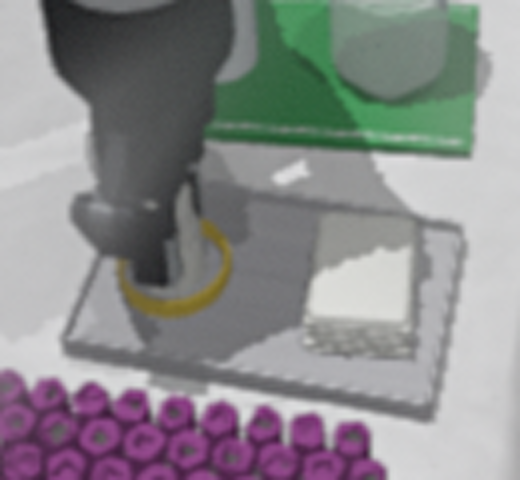

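play_rows(
  steps=[
    [[0, 0, 0], [0, 0, 0]],
    [[0, 0, 0], [0, 0, 0]],
    [[0, 0, 0], [0, 0, 0]],
    [[0, 0, 0], [0, 0, 0]],
    [[0, 0, 0], [0, 0, 0]],
    [[0, 0, -0.02], [0, 0, 0]],
    [[0, 0, -0.03], [0, 0, 0]],
    [[0, 0, -0.05], [0, 0, 0]],
    [[0, 0, -0.05], [0, 0, 0]],
    [[0, 0, -0.05], [0, 0, 0]],
    [[0, 0, -0.05], [0, 0, 0]],
    [[0, 0, -0.05], [0, 0, 0]],
    [[0, 0, 0], [0, 0, 0]],
    [[0, 0, 0], [0, 0, 0]],
  ],
  grip=0.4,
)

```text
time_s: 25.75
eef_pos: [477.6, -417.1, 249.4]
ee_rot: [0.001, 0.707, 0.707, -0.0]
force: [0.7, 0.4, -0.9]
grip_width: 0.6
```

```bash
python3 st.py;  python3 - <<'E'
from h import *
save('wrist','w16.png')
a=save('scene','s16.png')[120:340,180:310];cv2.imwrite('pics/s16z.png',cv2.resize(a[:,:,::-1],None,fx=2.7,fy=2.7,interpolation=cv2.INTER_CUBIC))
a=save('top','t16.png')[140:240,190:400];cv2.imwrite('pics/t16z.png',cv2.resize(a[:,:,::-1],None,fx=3.7,fy=3.7,interpolation=cv2.INTER_CUBIC))
E
```

```text
25.75 [ 477.6 -417.1  249.4] yaw 89.94 zax [ 0.0013 -0.0016 -1.    ] F [ 0.7  0.4 -0.9] w 0.6 q [-0.9   0.55  1.1   0.    1.49 -2.47]
```

View pics/w16.png

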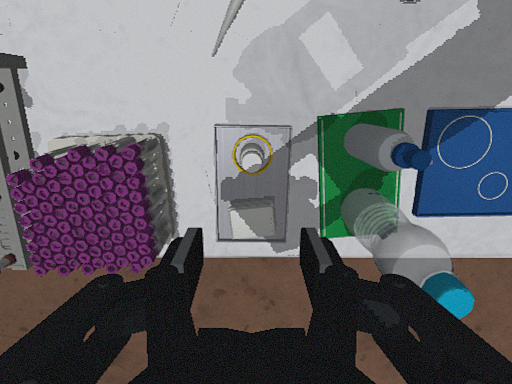

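View pics/s16z.png

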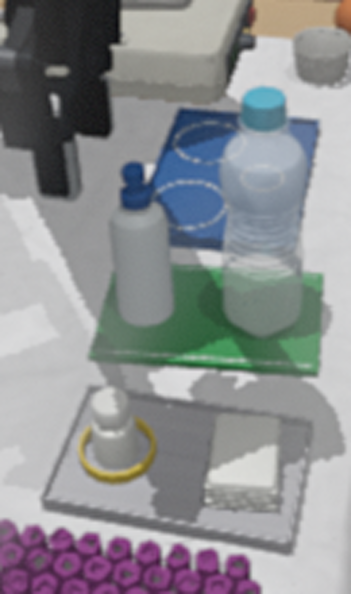

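View pics/t16z.png

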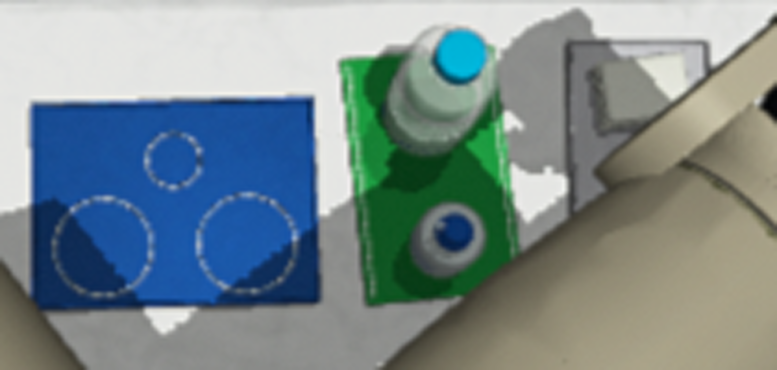

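Run:
```python
from h import *
T=cams.camera_info('top');S=cams.camera_info('scene')
z=lambda x,y:(x/3.7+190,y/3.7+140)
for n,p,h in [('spr',z(247,244),10),('wat',z(103,246),10),('oi',z(174,160),10),('capnow',z(460,55),210),('pumpnow',z(454,231),144)]: print(n,at(T,p,h).round(1))
# wrist at w12: TCP (522.2,-89.6,25.9)
W=cams.camera_info('wrist');s=ctrl.sense()['eef_pos']
W['xyz']=np.array(W['xyz'])+np.array([522.2,-89.6,25.9])-s
print(at(W,(157,122),10),at(W,(346,119),10))
```

```text
spr [ 463.3 -143.2   10. ]
wat [462.7 -43.1  10. ]
oi [522.8 -92.6  10. ]
capnow [ 551.8 -267.1  210. ]
pumpnow [ 456.4 -269.4  144. ]
[ 460.58243839 -140.11812307   10.        ] [459.03872413 -39.31852089  10.        ]
```

play_rows(
  steps=[
    [[0.0498, 0.0257, 0], [0, 0, 0]],
    [[0.0498, 0.0257, 0], [0, 0, 0]],
    [[0.0498, 0.0257, 0], [0, 0, 0]],
    [[0.0498, 0.0257, 0], [0, 0, 0]],
    [[0, 0, 0], [0, 0, 0]],
    [[0, 0, 0], [0, 0, 0]],
  ],
  grip=0.3,
)

```text
time_s: 26.5
eef_pos: [554.9, -267.3, 247.3]
ee_rot: [-0.001, 0.707, 0.707, -0.0]
force: [0.3, -1.3, -0.2]
grip_width: 0.7
```

```bash
python3 st.py;  python3 - <<'E'
from h import *
s=ctrl.sense()['eef_pos'];W=cams.camera_info('wrist');print(proj(W,[s[0],s[1],210]));save('wrist','w17.png');
E
```

```text
26.5 [ 554.9 -267.3  247.3] yaw 90.02 zax [-1.3e-03  6.0e-04 -1.0e+00] F [ 0.3 -1.3 -0.2] w 0.7 q [-0.64  0.51  1.17 -0.    1.46 -2.21]
[251.56019664 213.36920448]
```

View pics/w17.png

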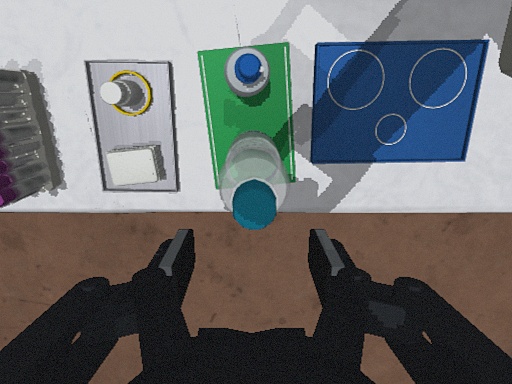

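Aligned (cap at (255,205), same as expected). Descend and grip.

play_rows(
  steps=[
    [[0, 0, 0.02], [0, 0, 0]],
    [[0, 0, 0.02], [0, 0, 0]],
    [[0, 0, 0.02], [0, 0, 0]],
    [[0, 0, 0.018], [0, 0, 0]],
    [[0, 0, 0], [0, 0, 0]],
    [[0, 0, 0], [0, 0, 0]],
  ],
)

```text
time_s: 27.15
eef_pos: [554.7, -268.4, 189.8]
ee_rot: [0.0, 0.708, 0.706, -0.0]
force: [-0.1, -0.3, 0.4]
grip_width: 0.701
```

play_rows(
  steps=[
    [[0, 0, 0], [0, 0, 0]],
    [[0, 0, 0], [0, 0, 0]],
    [[0, 0, 0], [0, 0, 0]],
    [[0, 0, 0], [0, 0, 0]],
    [[0, 0, 0], [0, 0, 0]],
    [[0, 0, 0], [0, 0, 0]],
    [[0, 0, 0], [0, 0, 0]],
    [[0, 0, 0], [0, 0, 0]],
  ],
  grip=1,
  squeeze=50,
)

```text
time_s: 27.95
eef_pos: [555.2, -267.8, 190.5]
ee_rot: [0.001, 0.707, 0.707, 0.0]
force: [0.5, 1.3, 5.8]
grip_width: 0.332
```

```bash
python3 st.py;  python3 - <<'E'
from h import *
save('wrist','w18.png');
E
```

```text
27.95 [ 555.2 -267.8  190.5] yaw 89.95 zax [ 1.5e-03 -8.0e-04 -1.0e+00] F [0.5 1.3 5.8] w 0.332 q [-0.64  0.54  1.26  0.    1.33 -2.21]
```

View pics/w18.png

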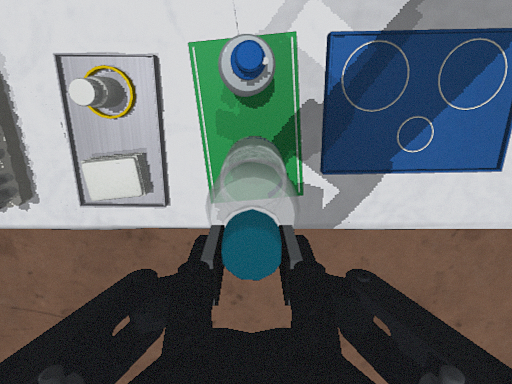

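play_rows(
  steps=[
    [[0, 0, -0.015], [0, 0, 0]],
    [[0, 0, -0.03], [0, 0, 0]],
    [[0, 0, -0.03], [0, 0, 0]],
    [[0, 0, -0.02], [0, 0, 0]],
    [[0, 0, -0.01], [0, 0, 0]],
    [[0.0151, -0.0061, 0], [0, 0, 0]],
    [[0.0301, -0.0122, 0], [0, 0, 0]],
    [[0.0301, -0.0122, 0], [0, 0, 0]],
    [[0.0301, -0.0122, 0], [0, 0, 0]],
    [[0.0301, -0.0122, 0], [0, 0, 0]],
    [[0.0301, -0.0122, 0], [0, 0, 0]],
    [[0.0301, -0.0122, 0], [0, 0, 0]],
    [[0.0301, -0.0122, 0], [0, 0, 0]],
    [[0.0301, -0.0122, 0], [0, 0, 0]],
    [[0.0301, -0.0122, 0], [0, 0, 0]],
    [[0.0151, -0.0061, 0], [0, 0, 0]],
    [[0, 0, 0], [0, 0, 0]],
    [[0, 0, 0], [0, 0, 0]],
  ],
)

```text
time_s: 29.8
eef_pos: [463.9, -42.5, 268.2]
ee_rot: [0.0, 0.707, 0.707, -0.0]
force: [0.2, 0.7, -3.5]
grip_width: 0.333
```

```bash
python3 st.py;  python3 - <<'E'
from h import *
save('wrist','w19.png');
a=save('scene','s19.png')[20:240,180:340];cv2.imwrite('pics/s19z.png',cv2.resize(a[:,:,::-1],None,fx=2.7,fy=2.7,interpolation=cv2.INTER_CUBIC))
E
```

```text
29.8 [463.9 -42.5 268.2] yaw 89.94 zax [-0.e+00 -5.e-04 -1.e+00] F [ 0.2  0.7 -3.5] w 0.333 q [-0.34  0.15  1.6  -0.    1.39 -1.91]
```

View pics/s19z.png

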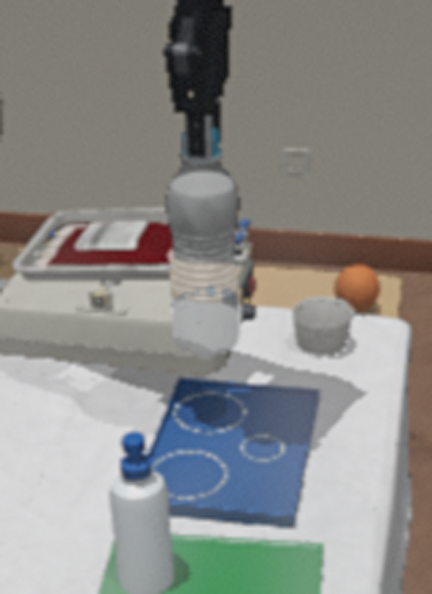

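View pics/w19.png

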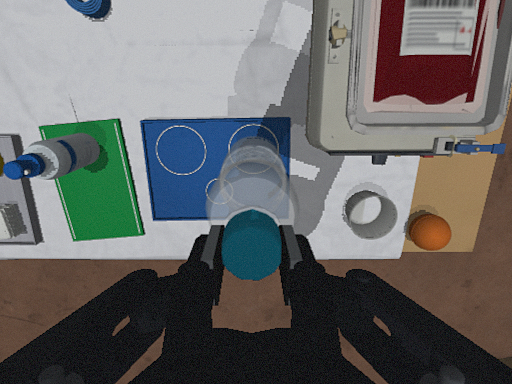

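Lower 75 mm to near contact.

play_rows(
  steps=[
    [[0, 0, 0.02], [0, 0, 0]],
    [[0, 0, 0.027], [0, 0, 0]],
    [[0, 0, 0.027], [0, 0, 0]],
    [[0, 0, 0.018], [0, 0, 0]],
    [[0, 0, 0.005], [0, 0, 0]],
    [[0, 0, 0], [0, 0, 0]],
    [[0, 0, 0.0015], [0, 0, 0]],
    [[0, 0, 0], [0, 0, 0]],
    [[0, 0, 0], [0, 0, 0]],
  ],
)

```text
time_s: 30.8
eef_pos: [463.8, -42.0, 194.9]
ee_rot: [0.0, 0.707, 0.707, 0.0]
force: [0.2, -0.5, -2.9]
grip_width: 0.331
```

```bash
python3 st.py
```

```text
30.8 [463.8 -42.  194.9] yaw 89.94 zax [ 8.e-04 -3.e-04 -1.e+00] F [ 0.2 -0.5 -2.9] w 0.331 q [-0.34  0.22  1.72  0.    1.2  -1.91]
```

play_rows(
  steps=[
    [[0, 0, 0.0015], [0, 0, 0]],
    [[0, 0, 0], [0, 0, 0]],
    [[0, 0, 0.002], [0, 0, 0]],
    [[0, 0, 0], [0, 0, 0]],
    [[0, 0, 0], [0, 0, 0]],
  ],
)

```text
time_s: 31.3
eef_pos: [464.0, -41.9, 192.5]
ee_rot: [0.001, 0.707, 0.707, 0.0]
force: [-1.1, 1.8, 4.7]
grip_width: 0.334
```

```bash
python3 st.py
```

```text
31.3 [464.  -41.9 192.5] yaw 89.94 zax [ 1.6e-03 -4.0e-04 -1.0e+00] F [-1.1  1.8  4.7] w 0.334 q [-0.34  0.22  1.73  0.    1.19 -1.91]
```

play_rows(
  steps=[
    [[0, 0, 0], [0, 0, 0]],
    [[0, 0, 0], [0, 0, 0]],
    [[0, 0, 0], [0, 0, 0]],
    [[0, 0, 0], [0, 0, 0]],
    [[0, 0, 0], [0, 0, 0]],
    [[0, 0, -0.02], [0, 0, 0]],
    [[0, 0, -0.035], [0, 0, 0]],
    [[0, 0, -0.035], [0, 0, 0]],
    [[-0.051, -0.0008, 0], [0, 0, 0]],
    [[-0.051, -0.0008, 0], [0, 0, 0]],
    [[-0.051, -0.0008, 0], [0, 0, 0]],
    [[-0.051, -0.0008, 0], [0, 0, 0]],
    [[-0.051, -0.0008, 0], [0, 0, 0]],
    [[-0.051, -0.0008, 0], [0, 0, 0]],
    [[0, 0, 0.05], [0, 0, 0]],
    [[0, 0, 0], [0, 0, 0]],
    [[0, 0, 0], [0, 0, 0]],
  ],
  grip=0.25,
)

```text
time_s: 33.0
eef_pos: [459.8, -271.0, 222.2]
ee_rot: [-0.0, 0.707, 0.707, 0.0]
force: [0.3, -0.2, -0.0]
grip_width: 0.75
```

```bash
python3 st.py;  python3 - <<'E'
from h import *
s=ctrl.sense()['eef_pos'];W=cams.camera_info('wrist');print(proj(W,[s[0],s[1],144]),proj(W,[s[0],s[1],100]))
save('wrist','w20.png');
a=save('scene','s20.png')[60:280,180:340];cv2.imwrite('pics/s20z.png',cv2.resize(a[:,:,::-1],None,fx=2.7,fy=2.7,interpolation=cv2.INTER_CUBIC))
E
```

```text
33.0 [ 459.8 -271.   222.2] yaw 89.96 zax [-6.e-04  7.e-04 -1.e+00] F [ 0.3 -0.2 -0. ] w 0.75 q [-0.75  0.34  1.49  0.    1.32 -2.32]
[251.41509407 193.37858932] [251.3188089  178.23356527]
```

View pics/s20z.png

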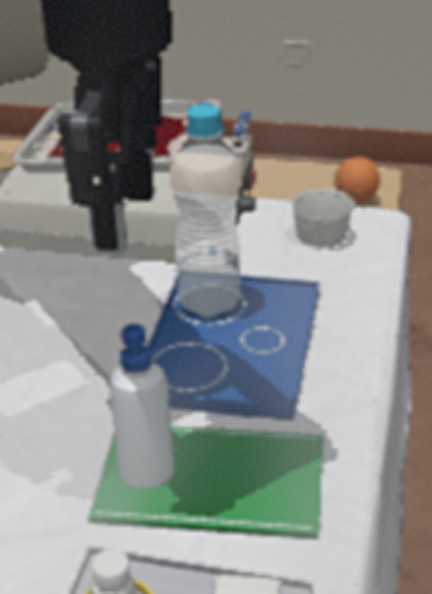

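View pics/w20.png

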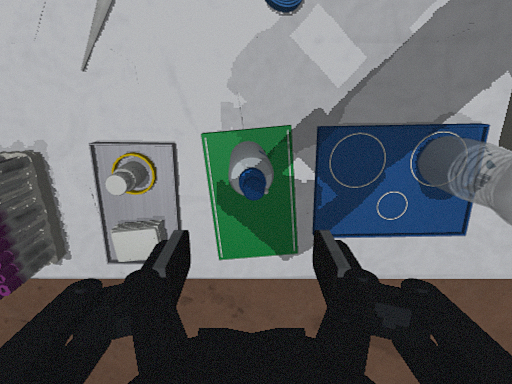

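play_rows(
  steps=[
    [[-0.003, 0.001, 0.05], [0, 0, 0]],
    [[0, 0, 0.05], [0, 0, 0]],
    [[0, 0, 0.04], [0, 0, 0]],
    [[0, 0, 0.03], [0, 0, 0]],
    [[0, 0, 0.012], [0, 0, 0]],
    [[0, 0, 0], [0, 0, 0]],
    [[0, 0, 0], [0, 0, 0]],
  ],
)

```text
time_s: 33.8
eef_pos: [461.3, -274.1, 86.9]
ee_rot: [0.001, 0.707, 0.707, 0.0]
force: [-0.8, -0.3, 0.3]
grip_width: 0.749
```

```bash
python3 st.py
```

```text
33.8 [ 461.3 -274.1   86.9] yaw 89.97 zax [ 0.0019 -0.0019 -1.    ] F [-0.8 -0.3  0.3] w 0.749 q [-0.75  0.49  1.64 -0.    1.   -2.32]
```

play_rows(
  steps=[
    [[0, 0, 0], [0, 0, 0]],
    [[0, 0, 0], [0, 0, 0]],
    [[0, 0, 0], [0, 0, 0]],
    [[0, 0, 0], [0, 0, 0]],
    [[0, 0, 0], [0, 0, 0]],
    [[0, 0, 0], [0, 0, 0]],
    [[0, 0, 0], [0, 0, 0]],
  ],
  grip=1,
  squeeze=35,
)

```text
time_s: 34.5
eef_pos: [461.1, -274.0, 86.9]
ee_rot: [0.001, 0.707, 0.707, 0.0]
force: [-0.9, 1.8, 7.6]
grip_width: 0.483
```

```bash
python3 st.py
python3 - <<'E'
from h import *
s=ctrl.sense()['eef_pos'];W=cams.camera_info('wrist');save('wrist','w21.png')
E
```

```text
34.5 [ 461.1 -274.    86.9] yaw 89.94 zax [ 0.0021 -0.0015 -1.    ] F [-0.9  1.8  7.6] w 0.483 q [-0.75  0.49  1.64  0.    1.   -2.32]
```

View pics/w21.png

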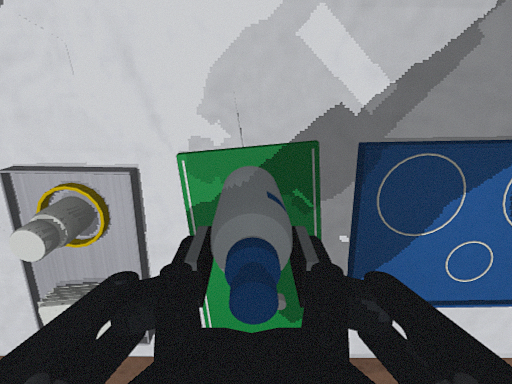

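play_rows(
  steps=[
    [[0, 0, -0.02], [0, 0, 0]],
    [[0, 0, -0.03], [0, 0, 0]],
    [[0, 0, -0.03], [0, 0, 0]],
    [[0.015, 0, 0], [0, 0, 0]],
    [[0.03, 0, 0], [0, 0, 0]],
    [[0.03, 0, 0], [0, 0, 0]],
    [[0.03, 0, 0], [0, 0, 0]],
    [[0.03, 0, 0], [0, 0, 0]],
    [[0.03, 0, 0], [0, 0, 0]],
    [[0.0135, 0.0005, 0], [0, 0, 0]],
    [[0, 0, 0], [0, 0, 0]],
    [[0, 0, 0], [0, 0, 0]],
    [[0, 0, 0], [0, 0, 0]],
  ],
)

```text
time_s: 35.85
eef_pos: [461.0, -140.5, 145.1]
ee_rot: [0.0, 0.708, 0.706, -0.0]
force: [0.1, -0.4, -1.0]
grip_width: 0.482
```

```bash
python3 st.py
python3 - <<'E'
from h import *
save('wrist','w22.png')
a=save('scene','s22.png')[60:280,180:340];cv2.imwrite('pics/s22z.png',cv2.resize(a[:,:,::-1],None,fx=2.7,fy=2.7,interpolation=cv2.INTER_CUBIC))
E
```

```text
35.85 [ 461.  -140.5  145.1] yaw 89.89 zax [ 0.e+00 -2.e-04 -1.e+00] F [ 0.1 -0.4 -1. ] w 0.482 q [-0.54  0.31  1.74 -0.    1.09 -2.11]
```

View pics/s22z.png

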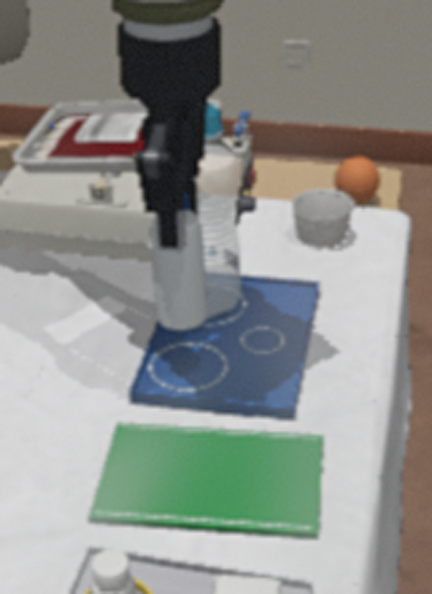

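View pics/w22.png

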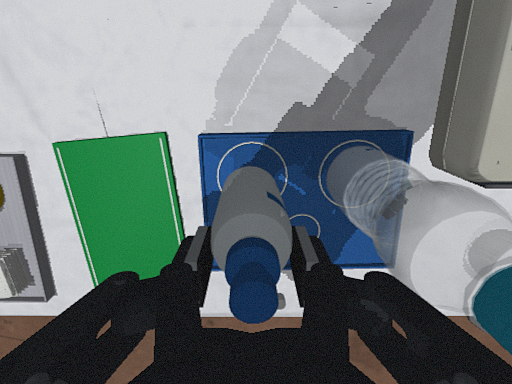

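Good. Lower to near 90.

play_rows(
  steps=[
    [[0, 0.0005, 0.024], [0, 0, 0]],
    [[0, 0, 0.024], [0, 0, 0]],
    [[0, 0, 0.018], [0, 0, 0]],
    [[0, 0, 0.006], [0, 0, 0]],
    [[0, 0, 0], [0, 0, 0]],
    [[0, 0, 0.002], [0, 0, 0]],
    [[0, 0, 0], [0, 0, 0]],
  ],
)

```text
time_s: 36.65
eef_pos: [461.6, -140.0, 90.3]
ee_rot: [0.0, 0.708, 0.707, 0.0]
force: [-0.4, -0.3, -0.7]
grip_width: 0.479
```

```bash
python3 st.py
```

```text
36.65 [ 461.6 -140.    90.3] yaw 89.93 zax [ 9.e-04 -5.e-04 -1.e+00] F [-0.4 -0.3 -0.7] w 0.479 q [-0.54  0.39  1.8  -0.    0.95 -2.11]
```

play_rows(
  steps=[
    [[0, 0, 0.0015], [0, 0, 0]],
    [[0, 0, 0], [0, 0, 0]],
    [[0, 0, 0.001], [0, 0, 0]],
    [[0, 0, 0], [0, 0, 0]],
    [[0, 0, 0], [0, 0, 0]],
  ],
)

```text
time_s: 37.15
eef_pos: [462.0, -139.9, 88.9]
ee_rot: [0.001, 0.707, 0.707, 0.0]
force: [-0.3, 2.3, 7.1]
grip_width: 0.483
```

```bash
python3 st.py
```

```text
37.15 [ 462.  -139.9   88.9] yaw 89.94 zax [ 1.8e-03 -7.0e-04 -1.0e+00] F [-0.3  2.3  7.1] w 0.483 q [-0.54  0.39  1.8   0.    0.95 -2.11]
```

Contact. Release, rise straight up, then back off toward the robot to clear the top view.

play_rows(
  steps=[
    [[0, 0, 0], [0, 0, 0]],
    [[0, 0, 0], [0, 0, 0]],
    [[0, 0, 0], [0, 0, 0]],
    [[0, 0, 0], [0, 0, 0]],
    [[0, 0, 0], [0, 0, 0]],
    [[0, 0, -0.02], [0, 0, 0]],
    [[0, 0, -0.04], [0, 0, 0]],
    [[0, 0, -0.05], [0, 0, 0]],
    [[0, 0, -0.05], [0, 0, 0]],
    [[0, 0, -0.05], [0, 0, 0]],
    [[0, 0, -0.05], [0, 0, 0]],
    [[0, -0.05, 0], [0, 0, 0]],
    [[0, -0.05, 0], [0, 0, 0]],
    [[0, -0.05, 0], [0, 0, 0]],
    [[0, 0, 0], [0, 0, 0]],
    [[0, 0, 0], [0, 0, 0]],
  ],
  grip=0.25,
)

```text
time_s: 38.75
eef_pos: [348.8, -139.8, 283.3]
ee_rot: [0.001, 0.708, 0.706, 0.0]
force: [-0.0, 1.2, -0.2]
grip_width: 0.749
```

```bash
python3 st.py
python3 - <<'E'
from h import *
save('wrist','w23.png')
a=save('scene','s23.png')[60:340,180:340];cv2.imwrite('pics/s23z.png',cv2.resize(a[:,:,::-1],None,fx=2.1,fy=2.1,interpolation=cv2.INTER_CUBIC))
a=save('top','t23.png')[130:250,130:400];cv2.imwrite('pics/t23z.png',cv2.resize(a[:,:,::-1],None,fx=2.95,fy=2.95,interpolation=cv2.INTER_CUBIC))
E
```

```text
38.75 [ 348.8 -139.8  283.3] yaw 89.88 zax [ 1.1e-03 -8.0e-04 -1.0e+00] F [-0.   1.2 -0.2] w 0.749 q [-0.7  -0.07  1.79  0.    1.41 -2.26]
```

View pics/s23z.png

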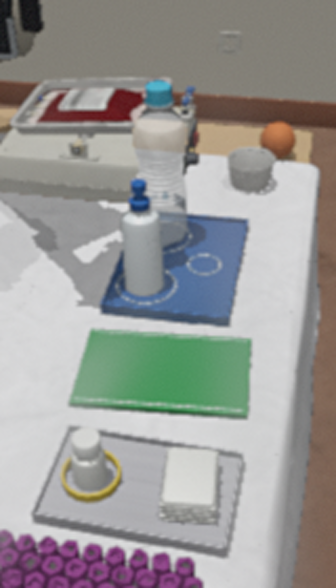

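View pics/t23z.png

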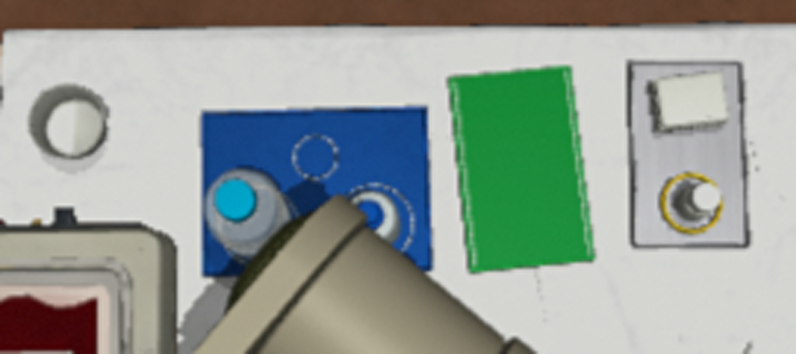

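View pics/w23.png

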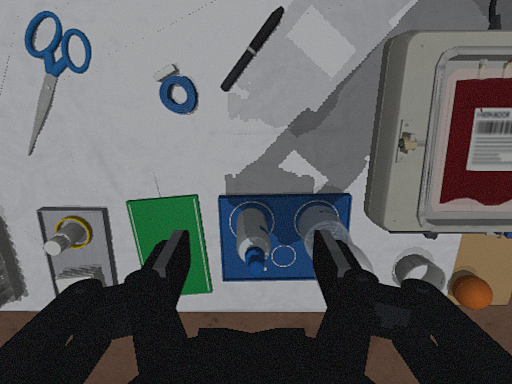

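Run:
```python
from h import *
T=cams.camera_info('top');S=cams.camera_info('scene')
z=lambda x,y:(x/2.95+130,y/2.95+130)
print('oint cap',at(T,z(706,195),63).round(1),'ring',at(T,z(691,203),18).round(1))
a=cv2.imread('pics/scene0.png');b=cv2.imread('pics/s23.png')
print('scene',[(x['rect'],x['p']) for x in cams.search_frame('scene','skin_spray')[:1]+cams.search_frame('scene','water_bottle')[:1]])
c=np.hstack([a[90:220,220:320],b[90:220,220:320]]);cv2.imwrite('pics/cmp.png',cv2.resize(c,None,fx=4,fy=4,interpolation=cv2.INTER_CUBIC))
```

```text
oint cap [ 479.8 -419.5   63. ] ring [ 478.5 -418.1   18. ]
scene [([248.4, 173.6, 20.8, 63.0], 0.61), ([257.8, 136.4, 24.0, 77.5], 0.93)]
```

View pics/cmp.png

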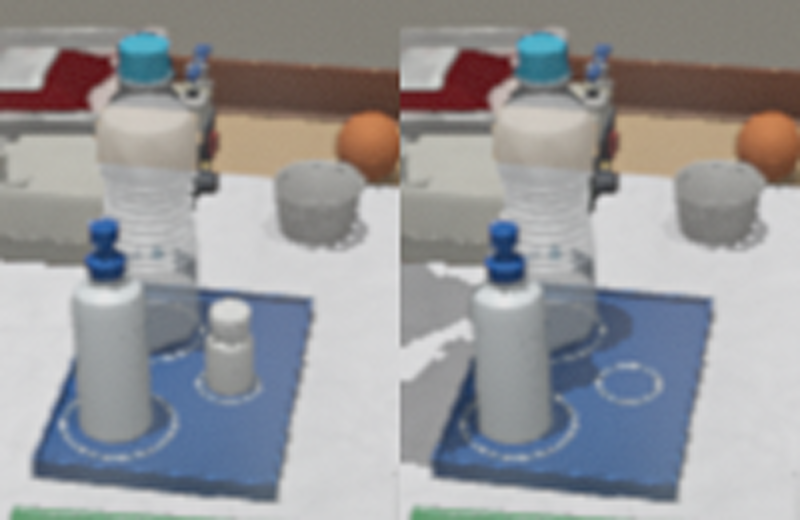

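Everything matches the start within a few millimetres, so I'm handing in.

```bash
python3 -c "
from rig import ctrl
print(ctrl.finish_job())"
```

```text
the job is handed in; nothing more can be done
None
```

I finished the sequence and handed the job in at about 39 s of the 122 s allowed; the hand-in gave no verdict. I stood the spray and then the water bottle on the green mat and set the ointment bottle in the yellow ring. Then I put the water bottle and the spray back in their places in the supply tray.

**Last checks:**
- **Tall bottles:** in the final top and scene pictures the spray and the water bottle stand upright. They match the start pictures to within about 2 mm. The arm covered part of the spray in the final top picture, so its position rests mainly on the scene picture.
- **Ointment bottle:** it stands upright in the ring, its cap about 2 mm from the ring's centre. I lowered it until the floor stopped it, at the height I expected.
- **Other things:** the swabs and the cup look unmoved. The gripper is clear of everything.

**One disagreement:** the wrist camera put points about 3–5 mm away from the top camera. I relied on the top camera and on the arm's own position readings.

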